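# Turn the begun loaf round and clamp it for slicing

## Task

Somebody has put the begun loaf back the wrong way round in the loaf holder of the bread board. Lift it out, turn it end for end and set it down again with its heel up to the end stop and its cut end out towards the slicing end; then slide the clamp shut on it so that the loaf is held firmly between clamp and rail, but gently enough not to bite into the crust, and let go. Leave the knife, jar and bowl where they are.

Things in the scene. Friction and masses are not known exactly. Their poses are not given: they have to be found in the camera images.
- board: wooden bread board, 340 x 240 mm, top 20 mm above the counter, standing fast. Origin: centre of its underside. +x points to the slicing end (empty half with crumb grooves), -x to the end stop, a 30 mm high cross bar whose face lies at x = -138 mm (y from -8 to 72 mm); +y is the fixed rail's side, -y the sliding clamp's
- rail: fixed wooden rail of the loaf holder, 110 mm long (x = -118 to -8 mm of the board), 19 mm thick, 38 mm high above the board's top, with three upright ribs. Origin: on the board's top, mid-length, in the plane of the rib faces that bear on the loaf (y = 55 mm of the board); -y points to the clamp, axes as the board's
- clamp (a joint): travel of the sliding clamp, in m: 0 = its pressure plate 40 mm from the rail, growing to 0.075 as it opens away from the rail (towards the board's -y); free gap between the rib faces = 40 mm + value. It runs in tracks, always parallel to the rail, stiffly: about 6 N keep it moving; it stays where it is left and holds up to about 6 N of clamping force
- clamp_face (a point): middle of the rib faces of the clamp's pressure plate, 19 mm above the board's top: wooden, 100 mm long, 37 mm high, 14 mm thick with ribs, backed by stiff springs (8 N per mm, 4 mm at most). Behind it an upright and a 20 mm high foot reach 76 mm back. Axes as the board's: it shuts towards +y. Above about 20 N on the loaf its ribs bite into the crust
- clamp_knob (a point): where to take the clamp: a point on the axis of its upright wooden knob, a post 24 mm in diameter rising from 40 to 94 mm above the counter; the point lies at 77 mm. It stands 52 mm behind (board -y of) the clamp's rib faces, at its mid-length; axes as the board's
- loaf_center (a point): centre of the loaf, half-way up: a firm dark tin loaf already begun, 150 mm long (x), about 60 mm wide (y), 85 mm high, 0.3 to 0.6 kg, standing on the board's top in the holder. +x points to the flat, square cut end, -x to the rounded heel (rounded in plan, 30 mm radius)
- loaf_cut_end (a point): middle of the loaf's flat cut end, 75 mm from its centre
- loaf_heel (a point): outermost point of the loaf's rounded heel, half-way up, 75 mm from its centre
- loaf: the loaf itself; origin: centre of its underside, axes as loaf_center
- bread_knife: bread knife, 340 mm long, lying on the counter beside the board; to be left alone. Origin: on the counter under its middle, +x to the blade's tip
- jam_jar: jam jar with a metal lid, 62 mm in diameter, 75 mm high; to be left alone. Origin: centre of its underside
- bowl: white ceramic bowl, 110 mm in diameter, 45 mm high; to be left alone. Origin: centre of its underside
Mind the look-alikes: they are no part of the job. Of the things that look like the loaf, the smallest one is meant.

How it is judged (in metres and radians):
On the way:
1. the loaf is lifted clear of the holder (its underside above the rail) (height (world z) of loaf_center above 0.102 m), for 0.1 s.
At the end, for the whole second after the job is handed in: The loaf stands upright and fully down on the board, at rest and square to the rail (within 0.05 rad), turned so that its cut end points to the slicing end and its heel is within 15 mm of the end stop; it is held between clamp and rail, each still pressing on it with more than 2 N (x of loaf_heel in the frame of board below -0.123 m and x of loaf_cut_end in the frame of board above 0 m and height (world z) of loaf_center below 0.0665 m and angle between loaf_center's own z axis and vertical below 0.06 rad and angle between the x axis of loaf_center and the x axis of board, either way round below 0.05 rad and contact force between each of clamp, rail and loaf above 2 N and linear speed of loaf below 0.01 m/s); the robot touches nothing.
It fails at once if the clamp is pressed on the loaf with more than 20 N and bites into the crust (contact force between clamp and loaf above 20 N).
It fails at once if the knife, the jar or the bowl is moved by more than 3 cm (distance of any of bread_knife, jam_jar, bowl from where it was at the start of the episode above 0.03 m).
It also fails if it takes over 58 s, if anything falls off the work surface, if the arm or the gripper's body presses on something with over 40 N, if the wrist force passes 120 N, or if a joint passes its speed limit or range.

## Robot

A 6-joint arm with a two-finger parallel gripper is mounted at the origin on the work surface. World frame = base frame: x ahead of the robot, y to its left, z up, the work surface at z = 0. Lengths are in m, angles in degrees, forces in N, time in s.
With the tool pointing down it reaches from about 0.25 to 0.725 m from the base axis. Payload 9.7 kg.
Tool frame: the origin (TCP) lies at the very end of the fingers, on their centre line; the grasp point (between the pads) lies 19 mm behind it; z points along the fingers, y is the line along which they close (so a half turn about z gives the same grasp; the last joint's range is limited). The gripper opens to 85 mm and grips with 20 to 120 N. Pads are 22 mm wide; open, the fingers measure 114 mm over their backs; the gripper's body (76 mm by 85 mm) begins 54 mm behind the grasp point. The pads swing forward as they close: fully open they stand 13 mm farther back than shut.
Start: joints at [-70.818, 4.979, 10.078, 95.1, 0, 90], TCP at [0.181, -0.519, 0.199] pointing down, gripper open.
Joint ranges: [-179.16, 179.16], [-48.56, 103.87], [-65.8, 70.77], [-126.05, 130.52], [-82.76, 87.17], [-180, 180]. Speed limits (degrees/s): [127.2, 127.2, 147.25, 180, 180, 180].

## Interface

Orientations are given as [roll, pitch, yaw] about the fixed x, y, z axes, in that order (R = Rz(yaw) Ry(pitch) Rx(roll)).
In Python, from workcell import bot gives the robot as it stands.
- The arm moves only by the tool arm_command, never from a script. Its argument "series" is a list of rows, each a list of 4 numbers: the shift along the tool's x, y, z in m, then the turn about the tool's z in rad. A call has exactly 5 rows; each row is the pose to reach, as a shift and turn from the pose commanded when the call began, along the tool's axes at that moment; what a row does not reach only later rows make up. A row lasts 1/10 s, in which the tool goes at most 50 mm and 8.59 degrees, less where a joint would pass 70% of its speed; a pose out of reach is approached as far as the arm can. A call with a gripper value outside its range is refused whole. "hand" is the finger opening in m, from 0 to 0.0854, set as the call begins (left out, the last holds). The fingers move at their own pace and stop on an object; "grip_force" is the grip in N (left out, the last holds). Time passes only in rows, so rows that repeat a pose let the fingers close, or fill a call up. It gives the time, the measured TCP pose, the force, the opening and the grip force at its end, in the units of the state.
- bot.get_obs(): the state, without advancing time (a new reading comes with each control period).
- bot.camera(name): name is "side" or "top"; returns a dict with "color" (400x640x3 uint8, blue, green, red), "camera_matrix" (3x3 intrinsics, pixels), "xyz" and "orientation" of the camera in the world. Camera axes: x right, y up, looking along -z (the intrinsics and any distortion apply to the point x, -y, -z); pixel columns grow to the right and rows downward; lengths in m; the calibration is good to about 2 mm. A picture is of the moment at which its call begins. There is no depth.
- bot.job_done(): hands the job in; it is judged then, once.
Trained networks look in the newest picture that a camera, given by its name, has taken for a name from the list of things; names that differ only in an ending like _2 or _b are one class to them, and where a whole thing is asked for, a point or a joint stands for the part that bears it (a point fixed in the world has none). Each returns a list of dicts, best first, with "confidence" (0 to 1); they miss things now and then, are a little off and sometimes report something else, mostly with a low value. They report only what shows in the picture. A call takes as long as a camera call. They do not tell look-alikes from the thing itself.
- bot.find_in(camera, target): "location" ([column, row] in pixels, amid what is visible of it).
- bot.mark_of(camera, target): "location" ([column, row] in pixels: a listed point, or the origin of a listed thing).
The state is a dict: "time": time; "q": joint angles; "qd": joint speeds; "joint_efforts": joint torques, N m; "ee_pos": TCP position; "tcp_rot": TCP orientation; "wrist_force": force on the tool from outside, world axes, zero at the start; "torque": the same for the moment, N m; "opening": finger opening in m; "grasp_force": force on a finger pad.
Only numpy, scipy, OpenCV 4.12 (cv2) and the standard library are available. Lean on these libraries where they do the work, as an engineer would, in place of code of your own. Each camera call takes 0.05 s, during which the arm holds its last target. There are 200 camera calls.

## Working session

There is one attempt and no reset: what is moved stays moved. The work goes in short steps, Python scripts to look and compute and a tool call to move; the robot and the scene stay as the last step left them, time stands still between calls to the robot, and variables do not carry over. Pictures are saved under pics/ and viewed, at most 10 in all, crops included, and the job is handed in when it is done.

Besides the shell and the picture viewer there is one more tool, called after ">>>" as name([rows], argument=value, ...), one row to a line, values as JSON. arm_command: Moves the arm, as the interface text tells. Its arguments: {"type":"object","properties":{"series":{"type":"array"},"hand":{"type":"number"},"grip_force":{"type":"number"}},"required":["series"]}

```bash
mkdir -p pics
cat > h.py <<'E'
import numpy as np,cv2
from scipy.spatial.transform import Rotation as R
from workcell import bot
def cam(n,save=None):
    c=bot.camera(n)
    if save: cv2.imwrite('pics/'+save,c['color'])
    return c
def rot(c):
    o=np.array(c['orientation'],float)
    return o if o.shape==(3,3) else R.from_euler('xyz',o,degrees=True).as_matrix()
def ray(c,p):
    K=np.array(c['camera_matrix']);d=np.linalg.inv(K)@[p[0],p[1],1]
    return np.array(c['xyz']),rot(c)@[d[0],-d[1],-d[2]]
def atz(c,p,z):
    o,d=ray(c,p);return o+d*(z-o[2])/d[2]
def proj(c,X):
    v=rot(c).T@(np.array(X)-c['xyz']);u=np.array(c['camera_matrix'])@[v[0],-v[1],-v[2]];return u[:2]/u[2]
E
python3 - <<'E'
from h import *
for n in('top','side'):
    c=cam(n,n+'0.png');print(n,c['orientation'],c['xyz'],[k for k in c])
    for t,z in [('board',0),('rail',.02),('clamp_face',.039),('clamp_knob',.077),('loaf_center',.0625),('loaf_cut_end',.0625),('loaf_heel',.0625),('loaf',.02),('bread_knife',0),('jam_jar',0),('bowl',0)]:
        for m in bot.mark_of(n,t)[:4]: print(t,np.round(m['location']),round(m['confidence'],2),np.round(atz(c,m['location'],z)[:2],3))
E
```

```text
top [  6.79475271  -0.40219756 -89.2215953 ] [0.37210349 0.0935366  1.31775164] ['color', 'camera_matrix', 'xyz', 'orientation']
board [355. 196.] 0.79 [ 0.545 -0.02 ]
rail [354. 197.] 0.73 [ 0.538 -0.015]
rail [345. 222.] 0.66 [0.467 0.009]
clamp_face [374. 209.] 0.57 [ 0.504 -0.068]
clamp_knob [396. 196.] 0.74 [ 0.534 -0.124]
loaf_center [228. 293.] 0.72 [0.274 0.318]
loaf_center [359. 215.] 0.68 [ 0.483 -0.027]
loaf_cut_end [204. 326.] 0.63 [0.188 0.379]
loaf_cut_end [374. 240.] 0.57 [ 0.418 -0.066]
loaf_heel [254. 256.] 0.91 [0.37  0.254]
loaf_heel [233. 186.] 0.66 [0.558 0.314]
loaf_heel [342. 191.] 0.6 [0.549 0.02 ]
loaf_heel [360. 215.] 0.3 [ 0.484 -0.027]
loaf [232. 295.] 0.82 [0.265 0.313]
loaf [358. 217.] 0.74 [ 0.482 -0.026]
loaf [198. 191.] 0.6 [0.549 0.419]
bread_knife [296. 224.] 0.77 [0.461 0.145]
jam_jar [407. 156.] 0.62 [ 0.663 -0.169]
bowl [439. 203.] 0.85 [ 0.528 -0.26 ]
bowl [356. 216.] 0.42 [ 0.487 -0.022]
bowl [342. 190.] 0.4 [0.559 0.016]
side [  59.08263619    0.85279849 -150.83584889] [0.03510493 0.93286812 0.6565618 ] ['color', 'camera_matrix', 'xyz', 'orientation']
board [335. 206.] 0.88 [ 0.556 -0.018]
rail [360. 213.] 0.78 [0.471 0.009]
clamp_knob [363. 162.] 0.56 [ 0.538 -0.148]
loaf_center [224. 288.] 0.77 [0.55  0.425]
loaf_center [364. 192.] 0.61 [ 0.475 -0.024]
loaf_cut_end [184. 321.] 0.97 [0.555 0.525]
loaf_cut_end [422. 339.] 0.92 [0.184 0.371]
loaf_cut_end [398. 191.] 0.59 [ 0.404 -0.067]
loaf_heel [328. 190.] 0.62 [0.558 0.012]
loaf [359. 203.] 0.87 [ 0.492 -0.031]
loaf [227. 311.] 0.87 [0.538 0.437]
loaf [387. 328.] 0.62 [0.258 0.336]
bread_knife [336. 250.] 0.96 [0.464 0.148]
jam_jar [328. 177.] 0.74 [ 0.652 -0.155]
bowl [380. 169.] 0.58 [ 0.54  -0.272]
bowl [363. 191.] 0.48 [ 0.527 -0.128]
```

View pics/top0.png

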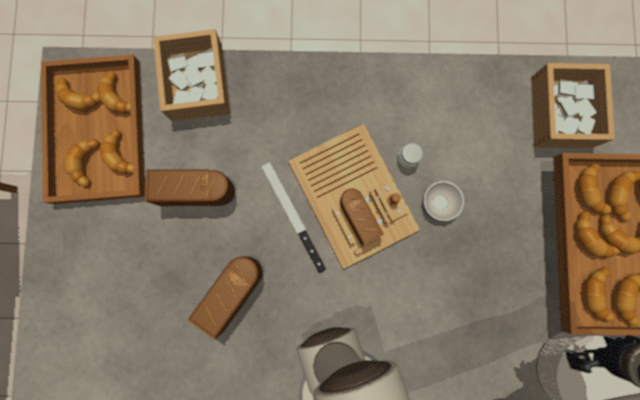

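View pics/side0.png

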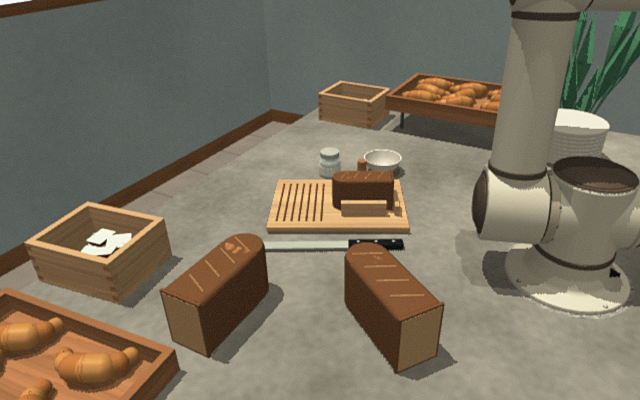

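Three loaf-like things in the top picture: (203,187), (226,297) and (360,217). The one at (360,217), standing in the holder on the board, is the smallest and fits. I'll confirm with an enlarged crop and fit the board.

Run:
```python
from h import *
c=cam('top');im=c['color']
hsv=cv2.cvtColor(im,cv2.COLOR_BGR2HSV)
m=((hsv[...,1]>75)).astype(np.uint8)*255
m[:110]=0;m[280:]=0;m[:,:275]=0;m[:,425:]=0
m=cv2.morphologyEx(m,cv2.MORPH_CLOSE,np.ones((5,5)))
cs=max(cv2.findContours(m,0,2)[0],key=cv2.contourArea)
P=np.array([atz(c,p[0],.02)[:2] for p in cs],np.float32)
r=cv2.minAreaRect(P*1000);print('board rect',r)
b=np.array(r[0])/1000
s=cam('side')
for n,cc in(('top',c),('side',s)):
  for t,z in [('loaf_center',.0625),('loaf_cut_end',.0625),('loaf_heel',.0625),('clamp_knob',.077),('clamp_face',.039),('rail',.02)]:
    for k in bot.mark_of(n,t)[:4]:
        w=atz(cc,k['location'],z)[:2]
        if np.linalg.norm(w-b)<.2: print(n,t,np.round(w,3))
v=cv2.resize(im[115:280,280:470],None,fx=4,fy=3.6*4/3.6,interpolation=cv2.INTER_CUBIC)[:600]
vs=cv2.resize(s['color'][140:270,260:420],None,fx=4,fy=4,interpolation=cv2.INTER_CUBIC)
for yaw in [r[2]-90 if r[2]>45 else r[2]]: print(yaw)
cv2.imwrite('pics/c1.png',v);cv2.imwrite('pics/c2.png',vs)
```

```text
board rect ((544.306640625, -13.5528564453125), (342.2518310546875, 242.00132751464844), 27.631244659423828)
top loaf_center [ 0.486 -0.021]
top loaf_cut_end [ 0.426 -0.066]
top loaf_heel [0.554 0.02 ]
top clamp_knob [ 0.539 -0.113]
top clamp_face [ 0.511 -0.074]
top rail [0.465 0.001]
side loaf_center [ 0.495 -0.02 ]
side loaf_cut_end [ 0.413 -0.067]
side loaf_heel [0.542 0.006]
side loaf_heel [0.438 0.069]
side loaf_heel [ 0.489 -0.157]
side clamp_knob [ 0.529 -0.145]
side clamp_knob [ 0.577 -0.034]
side rail [0.468 0.004]
27.631244659423828
```

View pics/c1.png

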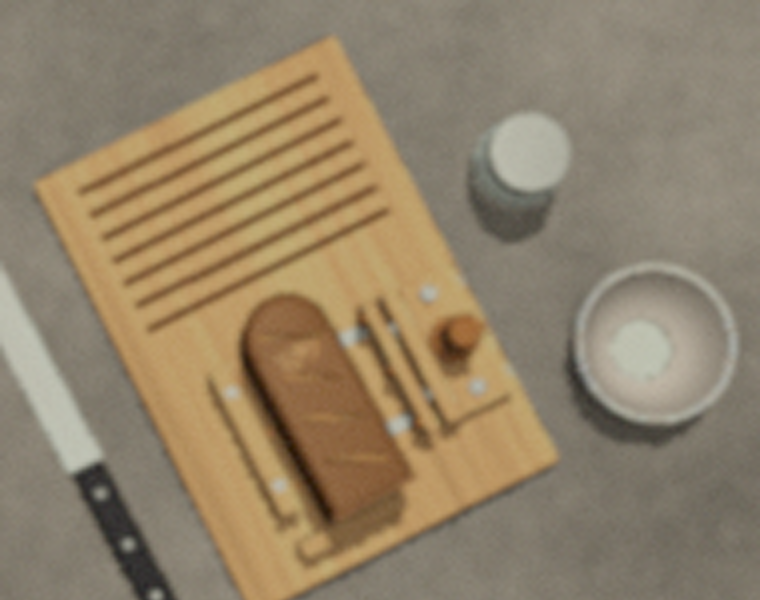

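View pics/c2.png

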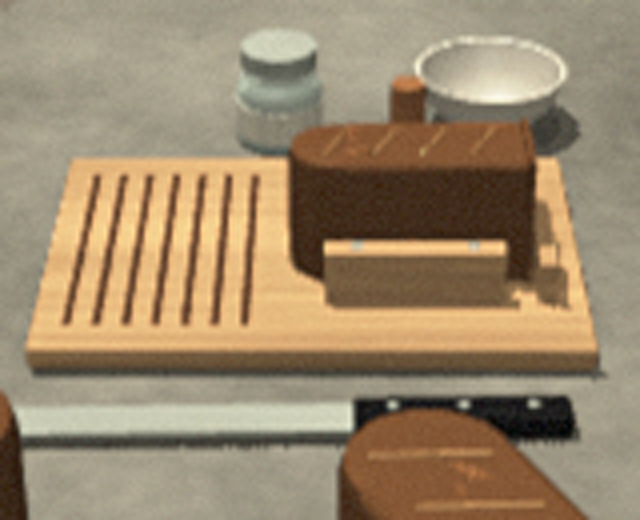

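The crop confirms it: the small loaf stands in the holder on the board, between rail (left) and clamp with knob (465,330 in the crop). Its cut end is towards the end stop.

Run:
```python
from h import *
c=cam('top');o=bot.get_obs()
print({k:np.round(v,3) for k,v in o.items()})
B=np.array([.5443,-.0136]);a=np.radians(27.63);M=np.array([[np.cos(a),np.sin(a)],[-np.sin(a),np.cos(a)]])
def b(p,z):
    w=atz(c,(280+p[0]/4,115+p[1]/4),z)[:2];return np.round(M@(w-B)*1000,1),np.round(w,4)
for n,p,z in [('cutL',(330,522),.105),('cutR',(411,472),.105),('heel',(283,293),.105),('eL',(243,350),.105),('eR',(335,332),.105),('knob',(465,330),.094),('railA',(210,377),.058),('railB',(290,522),.058),('clA',(361,312),.057),('clB',(422,440),.057),('stop',(300,548),.05)]: print(n,*b(p,z))
```

```text
{'time': np.float64(1.95), 'q': array([-7.0814e+01,  4.9790e+00,  1.0079e+01,  9.5101e+01, -1.0000e-03,
        9.0001e+01]), 'qd': array([ 0.143,  0.058,  0.076,  0.052, -0.073, -0.017]), 'joint_efforts': array([-2.0000e-03, -5.2010e+01,  4.6485e+01,  2.0000e-03, -0.0000e+00,
        0.0000e+00]), 'ee_pos': array([ 0.181, -0.519,  0.199]), 'tcp_rot': array([-1.79999e+02,  1.00000e-03,  1.91850e+01]), 'wrist_force': array([0.426, 0.235, 0.324]), 'torque': array([ 0.018, -0.031, -0.064]), 'grasp_force': np.float64(0.0), 'opening': np.float64(0.085)}
cutL [-134.6   50.5] [ 0.4016 -0.0313]
cutR [-129.8  -11.1] [ 0.4345 -0.0836]
heel [11.3  9.1] [ 5.501e-01 -3.000e-04]
eL [-10.2  49.6] [0.5123 0.0256]
eR [-26.8  -9.4] [ 0.5249 -0.0343]
knob [-63.5 -88. ] [ 0.5289 -0.121 ]
railA [-12.9  73. ] [0.499  0.0451]
railB [-123.8   69.6] [ 0.4024 -0.0094]
clA [-19.6 -38.7] [ 0.5449 -0.057 ]
clB [-115.1  -35.1] [ 0.4586 -0.0981]
stop [-142.4   70.9] [ 0.3853 -0.0168]
```

>>> arm_command([
  [0.03,-0.025,0,0],
  [0.06,-0.05,0,0],
  [0.09,-0.075,0,0],
  [0.12,-0.1,0,0],
  [0.15,-0.125,0,0],
], hand=0.0854)

```text
time: 2.45
ee_pos: [0.2818, -0.3508, 0.1988]
tcp_rot: [180.0, -0.0, 19.2]
wrist_force: [0.8, 0.2, 0.4]
opening: 0.0858
grasp_force: 0.0
```

>>> arm_command([
  [0.03,-0.025,0,0],
  [0.06,-0.05,0,0],
  [0.09,-0.075,0,0],
  [0.12,-0.1,0,0],
  [0.15,-0.125,0,0],
])

```text
time: 2.95
ee_pos: [0.3825, -0.1833, 0.1989]
tcp_rot: [180.0, -0.0, 19.2]
wrist_force: [0.1, -0.4, 0.1]
opening: 0.0854
grasp_force: 0.0
```

>>> arm_command([
  [0.035,-0.028,0,-0.04],
  [0.07,-0.056,0,-0.08],
  [0.11,-0.09,0,-0.12],
  [0.147,-0.119,0,-0.147],
  [0.147,-0.119,0,-0.147],
])

```text
time: 3.45
ee_pos: [0.4835, -0.0198, 0.1979]
tcp_rot: [-179.9, -0.0, 28.0]
wrist_force: [-0.8, -0.6, 0.6]
opening: 0.085
grasp_force: 0.0
```

>>> arm_command([
  [0,0,0.03,0],
  [0,0,0.055,0],
  [0,0,0.07,0],
  [0,0,0.08,0],
  [0,0,0.08,0],
])

```text
time: 3.95
ee_pos: [0.4809, -0.0244, 0.1177]
tcp_rot: [-180.0, 0.1, 27.6]
wrist_force: [0.6, 0.8, -0.1]
opening: 0.0856
grasp_force: 0.0
```

Run:
```python
from h import *
s=cam('side');c=cam('top')
print(bot.get_obs()['ee_pos'])
a=cv2.resize(c['color'][160:280,310:430],None,fx=4,fy=4);b=cv2.resize(s['color'][130:250,290:410],None,fx=3.3333,fy=4)
cv2.imwrite('pics/d.png',np.hstack([b,a])[:600,:800]) if 0 else cv2.imwrite('pics/d.png',np.hstack([cv2.resize(b,(400,400)),cv2.resize(a,(400,400))]))
```

```text
[ 0.48180831 -0.02433193  0.11945721]
```

View pics/d.png

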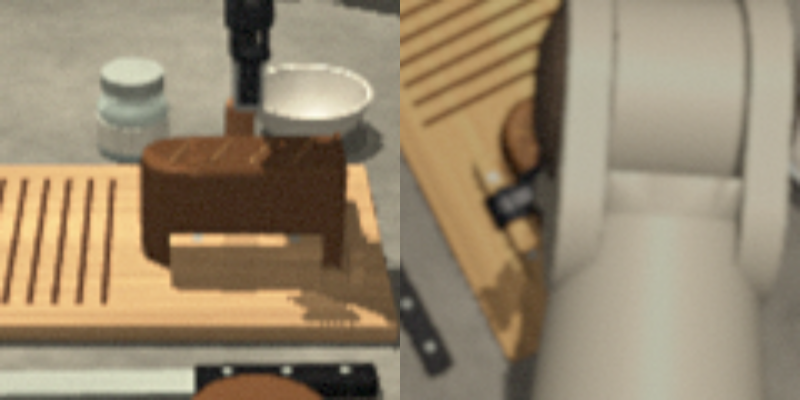

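The left half (side view) shows a finger at (248,100), over mid-loaf. The right half (top view) shows the other finger just outside the loaf at (510,200). I'll go down and grip.

>>> arm_command([
  [0,0,0.012,0],
  [0,0,0.024,0],
  [0,0,0.036,0],
  [0,0,0.047,0],
  [0,0,0.053,0],
])

```text
time: 4.55
ee_pos: [0.481, -0.024, 0.064]
tcp_rot: [-180.0, 0.1, 27.6]
wrist_force: [-1.0, -0.0, -0.3]
opening: 0.0855
grasp_force: 0.0
```

>>> arm_command([
  [0,0,0,0],
  [0,0,0,0],
  [0,0,0,0],
  [0,0,0,0],
  [0,0,0,0],
], hand=0.04, grip_force=45)

```text
time: 5.05
ee_pos: [0.4821, -0.0244, 0.0666]
tcp_rot: [179.9, -0.0, 27.6]
wrist_force: [-0.8, -3.4, 7.2]
opening: 0.0571
grasp_force: 47.7
```

>>> arm_command([
  [0,0,0,0],
  [0,0,0,0],
  [0,0,0,0],
  [0,0,0,0],
  [0,0,0,0],
])

```text
time: 5.55
ee_pos: [0.4821, -0.0244, 0.0666]
tcp_rot: [179.9, -0.1, 27.6]
wrist_force: [-1.0, -2.6, 6.6]
opening: 0.057
grasp_force: 47.7
```

>>> arm_command([
  [0,0,-0.01,0],
  [0,0,-0.03,0],
  [0,0,-0.05,0],
  [0,0,-0.065,0],
  [0,0,-0.07,0],
])

```text
time: 6.05
ee_pos: [0.4822, -0.024, 0.1373]
tcp_rot: [180.0, -0.1, 27.6]
wrist_force: [-0.3, -0.0, -4.6]
opening: 0.0568
grasp_force: 48.9
```

>>> arm_command([
  [0,0,-0.015,0],
  [0,0,-0.03,0],
  [0,0,-0.045,0],
  [0,0,-0.055,0],
  [0,0,-0.06,0],
])

```text
time: 6.55
ee_pos: [0.4818, -0.024, 0.1961]
tcp_rot: [-180.0, -0.0, 27.6]
wrist_force: [-0.3, -0.2, -4.6]
opening: 0.0568
grasp_force: 49.2
```

Held (about 0.47 kg). Turning end for end.

>>> arm_command([
  [0,0,0,0.1],
  [0,0,0,0.24],
  [0,0,0,0.38],
  [0,0,0,0.52],
  [0,0,0,0.66],
])

```text
time: 7.05
ee_pos: [0.4775, -0.054, 0.1948]
tcp_rot: [-178.5, 0.1, -7.4]
wrist_force: [0.8, -1.5, -4.3]
opening: 0.057
grasp_force: 49.7
```

>>> arm_command([
  [0,0,0,0.14],
  [0,0,0,0.28],
  [0,0,0,0.42],
  [0,0,0,0.56],
  [0,0,0,0.7],
])

```text
time: 7.55
ee_pos: [0.4285, -0.1612, 0.1954]
tcp_rot: [-171.9, 1.6, -26.2]
wrist_force: [0.5, 0.1, -4.7]
opening: 0.0567
grasp_force: 49.4
```

>>> arm_command([
  [0,0,0,0.14],
  [0,0,0,0.28],
  [0,0,0,0.42],
  [0,0,0,0.56],
  [0,0,0,0.7],
])

```text
time: 8.05
ee_pos: [0.3486, -0.2435, 0.1965]
tcp_rot: [-166.3, 6.3, -45.1]
wrist_force: [0.4, 0.5, -4.8]
opening: 0.0572
grasp_force: 49.5
```

>>> arm_command([
  [0,0,0,0.14],
  [0,0,0,0.28],
  [0,0,0,0.42],
  [0,0,0,0.56],
  [0,0,0,0.7],
])

```text
time: 8.55
ee_pos: [0.2468, -0.2946, 0.1981]
tcp_rot: [-162.7, 13.3, -64.2]
wrist_force: [0.6, 0.4, -3.4]
opening: 0.0567
grasp_force: 49.5
```

>>> arm_command([
  [0,0,0,0.13],
  [0,0,0,0.25],
  [0,0,0,0.34],
  [0,0,0,0.382],
  [0,0,0,0.382],
])

```text
time: 9.05
ee_pos: [0.1348, -0.3127, 0.1997]
tcp_rot: [-164.5, 19.0, -81.1]
wrist_force: [0.3, -0.6, -4.2]
opening: 0.0567
grasp_force: 49.5
```

Run:
```python
from h import *
o=bot.get_obs();print({k:np.round(o[k],4) for k in('q','ee_pos','tcp_rot','wrist_force')})
B=np.array([.5443,-.0136]);a=np.radians(27.63);M=np.array([[np.cos(a),np.sin(a)],[-np.sin(a),np.cos(a)]])
z=o['ee_pos'][2]-.0666+.0625
print('tcp board',M@(o['ee_pos'][:2]-B)*1000)
for n in('side','top'):
  c=cam(n,'e_%s.png'%n)
  for t in('loaf_center','loaf_cut_end','loaf_heel'):
    for k in bot.mark_of(n,t)[:4]:
      w=M@(atz(c,k['location'],z)[:2]-B)*1000
      if abs(w).max()<180:print(n,t,np.round(k['location']),round(k['confidence'],2),np.round(w))
  if n=='side': cv2.imwrite('pics/e.png',cv2.resize(c['color'][80:260,260:440],None,fx=3.3,fy=3.3,interpolation=cv2.INTER_CUBIC))
  # predicted pixels for heel / cut top corners
  for x in(-75,75):
    for y in(-28.5,28.5):
      for h in (.0425,-.0425):
        w=B+M.T@(M@(o['ee_pos'][:2]-B)+np.array([x,y])/1000);print(n,x,y,h,np.round(proj(c,[*w,z+h]),1))
```

```text
{'q': array([-81.1311,  -5.699 ,  -4.4346, 110.2357,  15.519 , 179.9435]), 'ee_pos': array([ 0.1348, -0.3127,  0.1997]), 'tcp_rot': array([-164.4623,   18.9563,  -81.0735]), 'wrist_force': array([ 0.3034, -0.6418, -4.179 ])}
tcp board [-501.51890382  -75.09877627]
side -75 -28.5 0.0425 [569.9 105. ]
side -75 -28.5 -0.0425 [562.  136.8]
side -75 28.5 0.0425 [579.5 113.1]
side -75 28.5 -0.0425 [570.9 145.9]
side 75 -28.5 0.0425 [508.9 105.3]
side 75 -28.5 -0.0425 [503.1 137. ]
side 75 28.5 0.0425 [515.9 113.4]
side 75 28.5 -0.0425 [509.6 146.1]
top loaf_center [405. 158.] 0.42 [   9. -131.]
top -75 -28.5 0.0425 [522.3 391.2]
top -75 -28.5 -0.0425 [506.6 381.1]
top -75 28.5 0.0425 [499.9 403.4]
top -75 28.5 -0.0425 [485.9 392.3]
top 75 -28.5 0.0425 [489.2 329.3]
top 75 -28.5 -0.0425 [476.2 323.9]
top 75 28.5 0.0425 [467.1 341.1]
top 75 28.5 -0.0425 [455.7 334.8]
```

View pics/e.png

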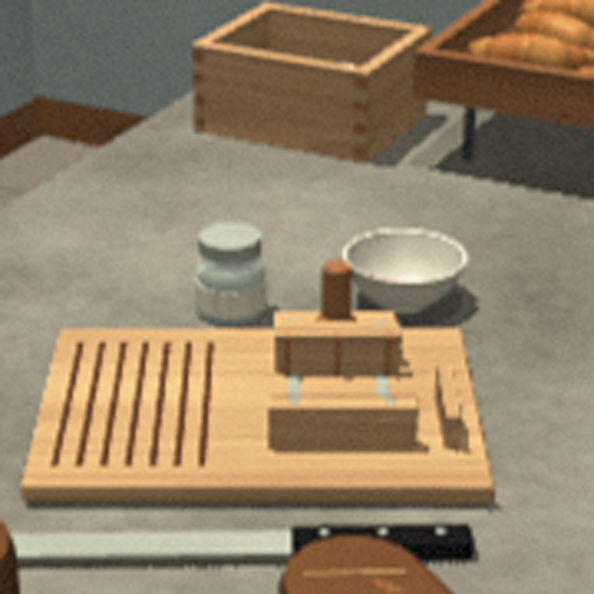

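The last joint ran into its limit: +turn drives q6 up, so the turn must go the other way. The picture shows the holder empty, everything else unmoved. First I'll test how the commanded pose behaves, with a small turn back.

>>> arm_command([
  [0,0,0,-0.1],
  [0,0,0,-0.2],
  [0,0,0,-0.3],
  [0,0,0,-0.4],
  [0,0,0,-0.5],
])

```text
time: 9.95
ee_pos: [0.1367, -0.3124, 0.2004]
tcp_rot: [-157.4, 9.2, -52.7]
wrist_force: [0.2, 0.1, -4.7]
opening: 0.0569
grasp_force: 49.6
```

Run:
```python
from h import *
o=bot.get_obs();print({k:np.round(o[k],4) for k in('q','qd','ee_pos','tcp_rot','wrist_force','opening')})
```

```text
{'q': array([-80.8852,  -5.7124,  -4.365 , 110.2524,  15.6057, 151.06  ]), 'qd': array([ 9.76000e-02, -8.23000e-02,  2.81000e-02,  7.21000e-02,
        3.51000e-02, -5.69312e+01]), 'ee_pos': array([ 0.1367, -0.3124,  0.2004]), 'tcp_rot': array([-157.3884,    9.2293,  -52.7101]), 'wrist_force': array([ 0.2056,  0.1452, -4.7118]), 'opening': np.float64(0.0569)}
```

A tilted pose is kept as the new reference, so it has to be undone. q1 to q5 drifted because q6 was pinned at its upper limit while the turn went on. Pinned at the lower limit with a negative turn, they should retrace that path. I'll turn q6 to the lower end first, which is also the way the loaf must go.

>>> arm_command([
  [0,0,0,-0.14],
  [0,0,0,-0.28],
  [0,0,0,-0.42],
  [0,0,0,-0.56],
  [0,0,0,-0.7],
])

```text
time: 10.45
ee_pos: [0.1367, -0.3124, 0.2004]
tcp_rot: [-156.6, -7.0, -15.8]
wrist_force: [-0.3, -0.2, -4.4]
opening: 0.0569
grasp_force: 49.5
```

>>> arm_command([
  [0,0,0,-0.14],
  [0,0,0,-0.28],
  [0,0,0,-0.42],
  [0,0,0,-0.56],
  [0,0,0,-0.7],
])

```text
time: 10.95
ee_pos: [0.1367, -0.3124, 0.2004]
tcp_rot: [-166.3, -20.3, 23.3]
wrist_force: [-0.2, -0.2, -4.3]
opening: 0.057
grasp_force: 49.5
```

>>> arm_command([
  [0,0,0,-0.14],
  [0,0,0,-0.28],
  [0,0,0,-0.42],
  [0,0,0,-0.56],
  [0,0,0,-0.7],
])

```text
time: 11.45
ee_pos: [0.1367, -0.3124, 0.2004]
tcp_rot: [176.6, -24.1, 66.6]
wrist_force: [0.1, -0.6, -3.4]
opening: 0.0567
grasp_force: 49.6
```

>>> arm_command([
  [0,0,0,-0.14],
  [0,0,0,-0.28],
  [0,0,0,-0.42],
  [0,0,0,-0.56],
  [0,0,0,-0.7],
])

```text
time: 11.95
ee_pos: [0.1367, -0.3124, 0.2004]
tcp_rot: [161.5, -16.1, 108.6]
wrist_force: [0.4, 0.4, -4.0]
opening: 0.0568
grasp_force: 50.0
```

Run:
```python
from h import *
o=bot.get_obs();print({k:np.round(o[k],4) for k in('time','q','ee_pos','tcp_rot','wrist_force','opening')})
```

```text
{'time': np.float64(11.95), 'q': array([-80.8835,  -5.7133,  -4.3647, 110.2507,  15.606 ,  -9.4622]), 'ee_pos': array([ 0.1367, -0.3124,  0.2004]), 'tcp_rot': array([161.5325, -16.1232, 108.6032]), 'wrist_force': array([ 0.3779,  0.3933, -4.0156]), 'opening': np.float64(0.0568)}
```

>>> arm_command([
  [0,0,0,-0.14],
  [0,0,0,-0.28],
  [0,0,0,-0.42],
  [0,0,0,-0.57],
  [0,0,0,-0.71],
])

```text
time: 12.45
ee_pos: [0.1367, -0.3124, 0.2004]
tcp_rot: [155.7, -0.7, 146.8]
wrist_force: [-0.4, 0.4, -4.7]
opening: 0.0571
grasp_force: 50.3
```

>>> arm_command([
  [0,0,0,-0.14],
  [0,0,0,-0.28],
  [0,0,0,-0.42],
  [0,0,0,-0.57],
  [0,0,0,-0.71],
])

```text
time: 12.95
ee_pos: [0.1367, -0.3124, 0.2004]
tcp_rot: [160.6, 15.0, -175.2]
wrist_force: [-0.5, -0.7, -4.3]
opening: 0.0569
grasp_force: 50.2
```

>>> arm_command([
  [0,0,0,-0.14],
  [0,0,0,-0.28],
  [0,0,0,-0.42],
  [0,0,0,-0.57],
  [0,0,0,-0.71],
])

```text
time: 13.45
ee_pos: [0.1367, -0.3124, 0.2004]
tcp_rot: [175.4, 23.9, -133.0]
wrist_force: [0.1, 0.1, -3.9]
opening: 0.0568
grasp_force: 49.9
```

>>> arm_command([
  [0,0,0,-0.14],
  [0,0,0,-0.28],
  [0,0,0,-0.42],
  [0,0,0,-0.57],
  [0,0,0,-0.71],
])

```text
time: 13.95
ee_pos: [0.1367, -0.3124, 0.2004]
tcp_rot: [-167.1, 20.8, -88.9]
wrist_force: [-0.1, -0.6, -4.6]
opening: 0.0565
grasp_force: 49.7
```

>>> arm_command([
  [0,0,0,-0.14],
  [0,0,0,-0.28],
  [0,0,0,-0.42],
  [0,0,0,-0.56],
  [0,0,0,-0.66],
])

```text
time: 14.45
ee_pos: [0.227, -0.2723, 0.199]
tcp_rot: [-164.5, 11.1, -64.1]
wrist_force: [-0.6, -0.6, -3.8]
opening: 0.0568
grasp_force: 49.8
```

Run:
```python
from h import *
o=bot.get_obs();print({k:np.round(o[k],4) for k in('time','q','ee_pos','tcp_rot','wrist_force','opening')})
```

```text
{'time': np.float64(14.45), 'q': array([ -64.0641,  -11.5831,   -7.9077,  104.8009,   15.5332, -179.9444]), 'ee_pos': array([ 0.227 , -0.2723,  0.199 ]), 'tcp_rot': array([-164.4774,   11.1403,  -64.1186]), 'wrist_force': array([-0.5795, -0.5975, -3.7512]), 'opening': np.float64(0.0568)}
```

It is retracing: the tilt shrinks.

>>> arm_command([
  [0,0,0,-0.14],
  [0,0,0,-0.28],
  [0,0,0,-0.42],
  [0,0,0,-0.56],
  [0,0,0,-0.7],
])

```text
time: 14.95
ee_pos: [0.3102, -0.1891, 0.1977]
tcp_rot: [-167.5, 2.2, -42.4]
wrist_force: [0.4, -0.7, -4.7]
opening: 0.0567
grasp_force: 49.8
```

Run:
```python
from h import *
o=bot.get_obs();print({k:np.round(o[k],4) for k in('time','q','ee_pos','tcp_rot')})
```

```text
{'time': np.float64(14.95), 'q': array([ -42.3161,  -19.129 ,  -12.6067,   98.6635,   12.5446, -179.9435]), 'ee_pos': array([ 0.3102, -0.1891,  0.1977]), 'tcp_rot': array([-167.4575,    2.1535,  -42.3713])}
```

>>> arm_command([
  [0,0,0,-0.14],
  [0,0,0,-0.28],
  [0,0,0,-0.42],
  [0,0,0,-0.56],
  [0,0,0,-0.7],
])

```text
time: 15.45
ee_pos: [0.352, -0.0802, 0.197]
tcp_rot: [-173.6, -4.4, -18.5]
wrist_force: [0.5, 0.4, -3.6]
opening: 0.0571
grasp_force: 49.9
```

Run:
```python
from h import *
o=bot.get_obs();print({k:np.round(o[k],4) for k in('time','q','ee_pos','tcp_rot')})
```

```text
{'time': np.float64(15.45), 'q': array([ -18.4408,  -25.729 ,  -16.6879,   94.6758,    6.372 , -179.9428]), 'ee_pos': array([ 0.352 , -0.0802,  0.197 ]), 'tcp_rot': array([-173.6237,   -4.3588,  -18.4978])}
```

Pitch overshot slightly (−4°), q5 still 6°. I'll continue until q5 ≈ 0, then mend the pitch at the inner reach limit.

>>> arm_command([
  [0,0,0,-0.12],
  [0,0,0,-0.24],
  [0,0,0,-0.36],
  [0,0,0,-0.48],
  [0,0,0,-0.6],
])

```text
time: 15.95
ee_pos: [0.3438, 0.0327, 0.1969]
tcp_rot: [179.1, -6.7, 6.2]
wrist_force: [0.5, 0.0, -4.2]
opening: 0.0569
grasp_force: 50.0
```

Run:
```python
from h import *
o=bot.get_obs();print({k:np.round(o[k],4) for k in('time','q','ee_pos','tcp_rot')})
```

```text
{'time': np.float64(15.95), 'q': array([   6.2834,  -30.2285,  -19.438 ,   94.0868,   -0.9214, -179.9437]), 'ee_pos': array([0.3438, 0.0327, 0.1969]), 'tcp_rot': array([179.0853,  -6.7046,   6.2267])}
```

>>> arm_command([
  [0,0,0,0.14],
  [0,0,0,0.28],
  [0,0,0,0.42],
  [0,0,0,0.56],
  [0,0,0,0.7],
])

```text
time: 16.45
ee_pos: [0.3439, 0.0319, 0.1969]
tcp_rot: [-176.3, -5.6, -34.6]
wrist_force: [0.1, -0.4, -4.7]
opening: 0.0568
grasp_force: 50.2
```

>>> arm_command([
  [0,0,0,0.14],
  [0,0,0,0.28],
  [0,0,0,0.42],
  [0,0,0,0.56],
  [0,0,0,0.7],
])

```text
time: 16.95
ee_pos: [0.3439, 0.0318, 0.1969]
tcp_rot: [-173.5, -1.9, -74.7]
wrist_force: [-0.2, -0.1, -3.8]
opening: 0.0568
grasp_force: 50.2
```

>>> arm_command([
  [0,0.01,0,0.1],
  [0,0.025,0,0.17],
  [0,0.04,0,0.17],
  [0,0.06,0,0.17],
  [0,0.08,0,0.17],
])

```text
time: 17.45
ee_pos: [0.2668, 0.01, 0.1877]
tcp_rot: [-173.3, -0.9, -84.0]
wrist_force: [-0.3, -0.2, -3.9]
opening: 0.0573
grasp_force: 50.2
```

Run:
```python
from h import *
o=bot.get_obs();print({k:np.round(o[k],4) for k in('time','q','ee_pos','tcp_rot')})
```

```text
{'time': np.float64(17.45), 'q': array([  2.7015, -41.4466, -26.1648,  98.5576,  -0.4683, -93.365 ]), 'ee_pos': array([0.2668, 0.01  , 0.1877]), 'tcp_rot': array([-173.3142,   -0.8581,  -84.0112])}
```

>>> arm_command([
  [0,0.015,0,0],
  [0,0.03,0,0],
  [0,0.045,0,0],
  [0,0.06,0,0],
  [0,0.075,0,0],
])

```text
time: 17.95
ee_pos: [0.208, 0.0024, 0.1858]
tcp_rot: [-174.4, -0.8, -84.0]
wrist_force: [0.1, -0.4, -4.2]
opening: 0.0568
grasp_force: 50.2
```

Run:
```python
from h import *
o=bot.get_obs();print({k:np.round(o[k],4) for k in('time','q','ee_pos','tcp_rot','wrist_force')})
```

```text
{'time': np.float64(17.95), 'q': array([  1.1131, -48.4974, -29.0121, 103.8267,  -0.3033, -94.8997]), 'ee_pos': array([0.208 , 0.0024, 0.1858]), 'tcp_rot': array([-174.3875,   -0.7833,  -84.0406]), 'wrist_force': array([ 0.0764, -0.3793, -4.1793])}
```

>>> arm_command([
  [0,0.02,0,0],
  [0,0.04,0,0],
  [0,0.05,0,0],
  [0,0.06,0,0],
  [0,0.06,0,0],
])

```text
time: 18.45
ee_pos: [0.1833, -0.005, 0.1971]
tcp_rot: [-176.7, -0.5, -84.1]
wrist_force: [-0.4, 0.9, -5.4]
opening: 0.0566
grasp_force: 50.2
```

Run:
```python
from h import *
o=bot.get_obs();q=o['q'];print({k:np.round(o[k],4) for k in('time','q','ee_pos','tcp_rot','wrist_force')},q[1]-q[2]+q[3]-90)
```

```text
{'time': np.float64(18.45), 'q': array([-1.443900e+00, -4.850130e+01, -2.747280e+01,  1.077163e+02,
       -7.700000e-02, -9.735150e+01]), 'ee_pos': array([ 0.1833, -0.005 ,  0.1971]), 'tcp_rot': array([-176.7247,   -0.4998,  -84.1089]), 'wrist_force': array([-0.3804,  0.9224, -5.3791])} -3.3122872857098997
```

>>> arm_command([
  [0,0.015,0,0],
  [0,0.03,0,0],
  [0,0.04,0,0],
  [0,0.05,0,0],
  [0,0.05,0,0],
])

```text
time: 18.95
ee_pos: [0.1611, -0.0125, 0.2089]
tcp_rot: [-178.6, -0.1, -84.1]
wrist_force: [0.6, -0.6, -4.4]
opening: 0.0565
grasp_force: 50.3
```

Run:
```python
from h import *
o=bot.get_obs();q=o['q'];print({k:np.round(o[k],4) for k in('time','q','ee_pos','tcp_rot','wrist_force')},q[1]-q[2]+q[3]-90)
cam('side','f.png')
```

```text
{'time': np.float64(18.95), 'q': array([-4.649400e+00, -4.851720e+01, -2.595720e+01,  1.111945e+02,
        1.055000e-01, -1.005518e+02]), 'ee_pos': array([ 0.1611, -0.0125,  0.2089]), 'tcp_rot': array([-1.786383e+02, -1.464000e-01, -8.409820e+01]), 'wrist_force': array([ 0.5981, -0.5781, -4.3621])} -1.365456212956218
```

View pics/f.png

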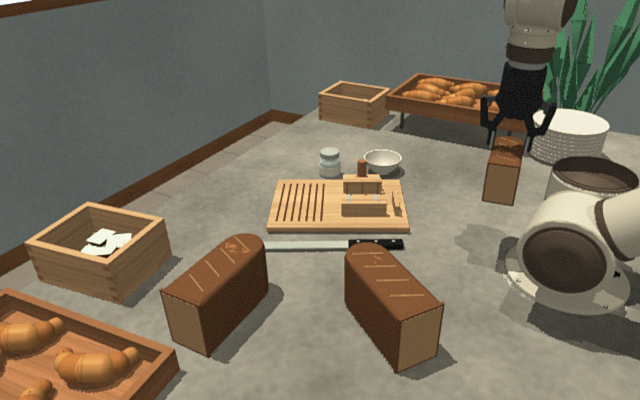

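The loaf at (503,170) hangs clear of the base, its cut end towards this camera. Tilt is down to 1.4°, so one more small nudge.

>>> arm_command([
  [0,0.01,0,0],
  [0,0.02,0,0],
  [0,0.03,0,0],
  [0,0.033,0,0],
  [0,0.033,0,0],
])

```text
time: 19.5
ee_pos: [0.146, -0.0182, 0.2177]
tcp_rot: [-179.8, 0.1, -84.1]
wrist_force: [0.1, 0.4, -4.4]
opening: 0.0571
grasp_force: 50.3
```

Run:
```python
from h import *
o=bot.get_obs();q=o['q'];print({k:np.round(o[k],4) for k in('time','q','ee_pos','tcp_rot','wrist_force')},q[1]-q[2]+q[3]-90)
```

```text
{'time': np.float64(19.5), 'q': array([  -7.4813,  -48.5115,  -24.8458,  113.5238,    0.1755, -103.3827]), 'ee_pos': array([ 0.146 , -0.0182,  0.2177]), 'tcp_rot': array([-1.798214e+02,  1.379000e-01, -8.409820e+01]), 'wrist_force': array([ 0.1005,  0.4098, -4.4263])} -0.14182251624589526
```

Upright again (0.2°). Now over the holder and on to the final heading.

>>> arm_command([
  [0.003,-0.03,0,0],
  [0.006,-0.065,0,0],
  [0.01,-0.1,0,0],
  [0.014,-0.135,0,0],
  [0.018,-0.17,0,0],
])

```text
time: 20.0
ee_pos: [0.3185, -0.0182, 0.2176]
tcp_rot: [-179.9, 0.1, -84.0]
wrist_force: [0.7, -0.5, -3.8]
opening: 0.0569
grasp_force: 50.5
```

>>> arm_command([
  [0.004,-0.035,0,0.12],
  [0.008,-0.07,0,0.24],
  [0.012,-0.105,0,0.36],
  [0.016,-0.14,0,0.48],
  [0.019,-0.1665,0,0.6],
])

```text
time: 20.5
ee_pos: [0.4864, -0.0199, 0.2172]
tcp_rot: [180.0, 0.2, -118.7]
wrist_force: [-0.3, 0.4, -2.9]
opening: 0.0568
grasp_force: 50.5
```

>>> arm_command([
  [0,0,0.005,0.14],
  [0,0,0.01,0.28],
  [0,0,0.015,0.42],
  [0,0,0.018,0.56],
  [0,0,0.018,0.592],
])

```text
time: 21.0
ee_pos: [0.4844, -0.0198, 0.1992]
tcp_rot: [179.9, 0.1, -152.6]
wrist_force: [0.4, -0.1, -4.6]
opening: 0.0569
grasp_force: 50.7
```

>>> arm_command([
  [0,0,0,0],
  [0,0,0,0],
  [0,0,0,0],
  [0,0,0,0],
  [0,0,0,0],
])

```text
time: 21.5
ee_pos: [0.4846, -0.02, 0.2005]
tcp_rot: [179.9, 0.2, -152.3]
wrist_force: [0.3, -0.2, -4.7]
opening: 0.0571
grasp_force: 50.7
```

Run:
```python
from h import *
o=bot.get_obs();print({k:np.round(o[k],4) for k in('time','q','ee_pos','tcp_rot','wrist_force')})
B=np.array([.5443,-.0136]);a=np.radians(27.63);M=np.array([[np.cos(a),np.sin(a)],[-np.sin(a),np.cos(a)]])
z=o['ee_pos'][2]-.0666+.0625;t=M@(o['ee_pos'][:2]-B);print('tcp board',t*1000)
c=cam('side')
for k in('loaf_center','loaf_cut_end','loaf_heel'):
  for m in bot.mark_of('side',k)[:4]:
    # intersect ray with loaf's vertical mid-plane
    p,d=ray(c,m['location']);n=np.array([-np.sin(a),np.cos(a),0]);q=p+d*(n@(np.array([*o['ee_pos'][:2],z])-p))/(n@d)
    print(k,np.round(m['location']),round(m['confidence'],2),np.round(M@(q[:2]-B)*1000),np.round(q[2],3))
im=c['color'].copy()
for x in(-75,75):
  for h in(.0425,-.0425):
    w=B+M.T@(t+np.array([x,28.5 if x>0 else 0])/1000);u=proj(c,[*w,z+h]);cv2.circle(im,tuple(int(v*16) for v in u),16,(0,255,0),-1,cv2.LINE_AA,4)
cv2.imwrite('pics/g.png',cv2.resize(im[90:250,270:430],None,fx=3.7,fy=3.7,interpolation=cv2.INTER_CUBIC))
```

```text
{'time': np.float64(21.5), 'q': array([ -2.4643,  -4.0261,   1.2121,  95.0899,   0.1619, -30.1322]), 'ee_pos': array([ 0.4846, -0.02  ,  0.2005]), 'tcp_rot': array([ 179.9344,    0.2095, -152.332 ]), 'wrist_force': array([ 0.268 , -0.2354, -4.724 ])}
tcp board [-55.81642841  22.04035618]
loaf_center [363. 141.] 0.78 [-60.  22.] 0.197
loaf_center [221. 289.] 0.59 [332.  22.] -0.255
loaf_center [329. 144.] 0.24 [19. 22.] 0.189
loaf_cut_end [330. 142.] 0.85 [17. 22.] 0.196
loaf_cut_end [185. 323.] 0.62 [459.  22.] -0.39
loaf_cut_end [422. 342.] 0.62 [-253.   22.] -0.46
loaf_heel [395. 141.] 0.88 [-135.   22.] 0.197
loaf_heel [336. 206.] 0.17 [ 6. 22.] 0.019
```

View pics/g.png

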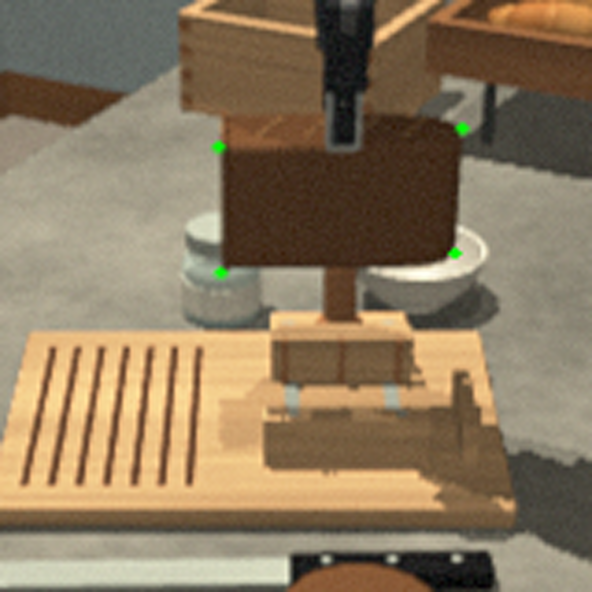

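The loaf is level and its cut end (left, x≈222) points to the slicing end. The heel is right, about 5 mm before the stop face; I shift 3 mm towards the slicing end and lower.

>>> arm_command([
  [-0.003,0,0.02,0],
  [-0.003,0,0.04,0],
  [-0.003,0,0.06,0],
  [-0.003,0,0.075,0],
  [-0.003,0,0.08,0],
])

```text
time: 22.2
ee_pos: [0.4867, -0.0183, 0.1188]
tcp_rot: [179.9, 0.1, -152.3]
wrist_force: [-0.7, 0.8, -4.2]
opening: 0.0567
grasp_force: 50.6
```

>>> arm_command([
  [0,0,0.012,0],
  [0,0,0.024,0],
  [0,0,0.036,0],
  [0,0,0.045,0],
  [0,0,0.05,0],
])

```text
time: 22.7
ee_pos: [0.4973, -0.0272, 0.0849]
tcp_rot: [-178.3, 1.1, -152.7]
wrist_force: [-8.3, -52.8, 75.3]
opening: 0.0571
grasp_force: 97.4
```

>>> arm_command([
  [0,0,0.001,0],
  [0,0,0.002,0],
  [0,0,0.003,0],
  [0,0,0.003,0],
  [0,0,0.003,0],
])

```text
time: 23.2
ee_pos: [0.4909, -0.0218, 0.069]
tcp_rot: [-179.5, 0.4, -152.5]
wrist_force: [9.8, -16.7, -2.7]
opening: 0.0568
grasp_force: 63.9
```

It struck the rail edge on the way down, then slid in (19 N from the rail remains). I'll ease 5 mm away from the rail and look.

>>> arm_command([
  [0,-0.001,0,0],
  [0,-0.002,0,0],
  [0,-0.003,0,0],
  [0,-0.004,0,0],
  [0,-0.005,0,0],
])

```text
time: 23.7
ee_pos: [0.4912, -0.0234, 0.0681]
tcp_rot: [-179.9, 0.3, -152.4]
wrist_force: [3.2, -2.0, -0.9]
opening: 0.0566
grasp_force: 60.8
```

Run:
```python
from h import *
o=bot.get_obs();print({k:np.round(o[k],4) for k in('time','q','ee_pos','tcp_rot','wrist_force')})
B=np.array([.5443,-.0136]);a=np.radians(27.63);M=np.array([[np.cos(a),np.sin(a)],[-np.sin(a),np.cos(a)]])
print('tcp board',M@(o['ee_pos'][:2]-B)*1000)
c=cam('side')
cv2.imwrite('pics/i.png',cv2.resize(c['color'][130:250,280:420],None,fx=5,fy=5,interpolation=cv2.INTER_CUBIC))
```

```text
{'time': np.float64(23.7), 'q': array([ -2.7892,  -3.8903, -13.2978,  80.2817,   0.0878, -30.3944]), 'ee_pos': array([ 0.4912, -0.0234,  0.0681]), 'tcp_rot': array([-179.9185,    0.3125, -152.3944]), 'wrist_force': array([ 3.1618, -1.9823, -0.9347])}
tcp board [-51.63783363  15.92110937]
```

View pics/i.png

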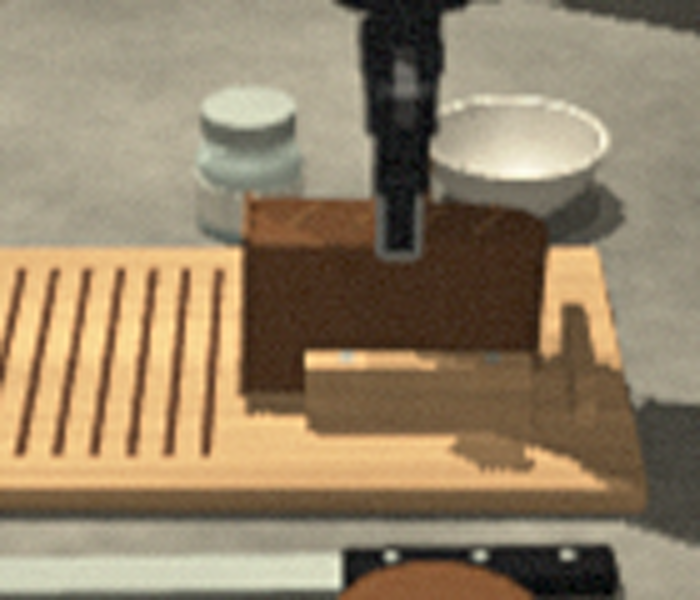

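The loaf stands down between rail and clamp, cut end left. Releasing and rising.

>>> arm_command([
  [0,0,0,0],
  [0,0,0,0],
  [0,0,0,0],
  [0,0,0,0],
  [0,0,0,0],
], hand=0.0854)

```text
time: 24.25
ee_pos: [0.4899, -0.0225, 0.0674]
tcp_rot: [179.9, 0.2, -152.3]
wrist_force: [-0.4, 0.1, 0.4]
opening: 0.0852
grasp_force: 0.0
```

>>> arm_command([
  [0,0,-0.01,0],
  [0,0,-0.03,0],
  [0,0,-0.06,0],
  [0,0,-0.1,0],
  [0,0,-0.14,0],
])

```text
time: 24.75
ee_pos: [0.4891, -0.023, 0.2095]
tcp_rot: [179.9, 0.2, -152.4]
wrist_force: [-0.0, -0.2, 0.3]
opening: 0.0854
grasp_force: 0.0
```

>>> arm_command([
  [0,-0.04,0,0],
  [0,-0.08,0,0],
  [0,-0.12,0,0],
  [0,-0.16,0,0],
  [0,-0.16,0,0],
], hand=0.0)

```text
time: 25.25
ee_pos: [0.5649, -0.1683, 0.2062]
tcp_rot: [179.9, 0.1, -152.5]
wrist_force: [-0.6, 0.7, -0.5]
opening: 0.0125
grasp_force: 0.0
```

Run:
```python
from h import *
o=bot.get_obs();print({k:np.round(o[k],4) for k in('time','q','ee_pos','tcp_rot','wrist_force','opening')})
B=np.array([.5443,-.0136]);a=np.radians(27.63);M=np.array([[np.cos(a),np.sin(a)],[-np.sin(a),np.cos(a)]])
for n in('side','top'):
  c=cam(n)
  for t,z in(('loaf_center',.0625),('loaf_cut_end',.0625),('loaf_heel',.0625),('clamp_knob',.077),('rail',.02),('clamp_face',.039)):
    for k in bot.mark_of(n,t)[:4]:
      w=M@(atz(c,k['location'],z)[:2]-B)*1000
      if abs(w).max()<180:print(n,t,np.round(k['location']),round(k['confidence'],2),np.round(w))
  if n=='side':A=cv2.resize(c['color'][140:240,290:420],(400,308),interpolation=cv2.INTER_CUBIC)
  else:
    D=cv2.resize(c['color'][160:280,310:430],(400,400),interpolation=cv2.INTER_CUBIC)
cv2.imwrite('pics/j.png',np.hstack([cv2.copyMakeBorder(A,0,92,0,0,cv2.BORDER_CONSTANT),D]))
```

```text
{'time': np.float64(25.25), 'q': array([-16.6721,  10.683 ,  17.2561,  96.5352,   0.157 , -44.1385]), 'ee_pos': array([ 0.5649, -0.1683,  0.2062]), 'tcp_rot': array([ 1.799137e+02,  1.365000e-01, -1.525337e+02]), 'wrist_force': array([-0.6296,  0.7292, -0.5253]), 'opening': np.float64(0.0125)}
side loaf_center [358. 189.] 0.73 [-52.  12.]
side loaf_heel [390. 190.] 0.74 [-130.   16.]
side clamp_knob [365. 164.] 0.63 [ -73. -104.]
side rail [361. 212.] 0.76 [-57.  48.]
top loaf_cut_end [341. 186.] 0.76 [33. 23.]
top loaf_heel [366. 239.] 0.75 [-125.   29.]
top clamp_knob [394. 196.] 0.91 [-56. -89.]
top clamp_knob [343. 186.] 0.54 [27. 21.]
top rail [344. 220.] 0.72 [-50.  55.]
top clamp_face [372. 209.] 0.56 [-59. -26.]
```

View pics/j.png

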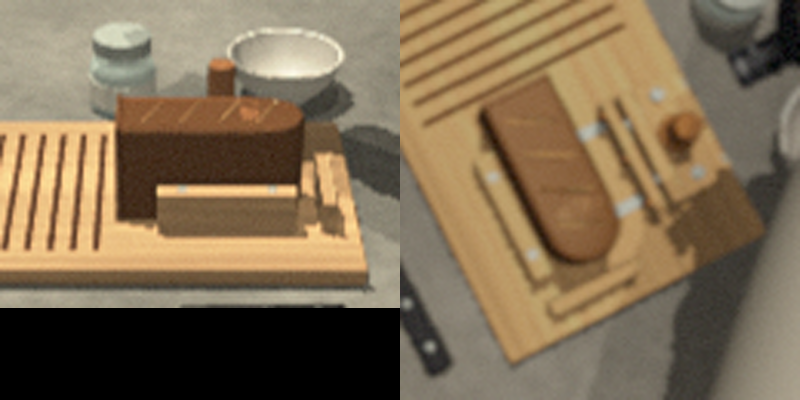

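Run:
```python
from h import *
c=cam('top')
B=np.array([.5443,-.0136]);a=np.radians(27.63);M=np.array([[np.cos(a),np.sin(a)],[-np.sin(a),np.cos(a)]])
f=lambda u,v,z:np.round(M@(atz(c,(310+(u-400)*.3,160+v*.3),z)[:2]-B)*1000,1)
for n,u,v,z in[('heel',583,263,.105),('cutL',482,110,.105),('cutR',550,77,.105),('sideL',540,235,.105),('sideR',612,200,.105),('stopL',550,298,.05),('stopR',635,262,.05),('railin top',480,155,.058),('railin bot',552,282,.058),('plateA',604,105,.057),('plateB',660,218,.057),('knob',684,124,.094),('tip',740,75,.205)]: print(n,f(u,v,z))
```

```text
heel [-122.4   37.1]
cutL [19.2 52.5]
cutR [18.4 -7.1]
sideL [-88.1  56.9]
sideR [-89.3  -5.6]
stopL [-136.2   67.7]
stopR [-141.6   -7.1]
railin top [-8.1 66. ]
railin bot [-125.4   61.1]
plateA [-17.1 -42.9]
plateB [-119.1  -40.6]
knob [-61.5 -85.9]
tip [ -52.1 -115.1]
```

Upright and cut end outwards, but the heel is estimated at −127 mm (limit −123), so I'll nudge the loaf towards the stop with closed fingers on the cut end.

>>> arm_command([
  [-0.022,0.034,0,0],
  [-0.044,0.068,0,0],
  [-0.066,0.102,0,0],
  [-0.088,0.136,0,0],
  [-0.109,0.169,0,0],
])

```text
time: 26.5
ee_pos: [0.5819, 0.0372, 0.2079]
tcp_rot: [179.9, 0.2, -152.4]
wrist_force: [-0.1, -0.3, 0.9]
opening: -0.0001
grasp_force: 0.0
```

>>> arm_command([
  [0,0,0.03,0],
  [0,0,0.07,0],
  [0,0,0.11,0],
  [0,0,0.14,0],
  [0,0,0.15,0],
])

```text
time: 27.0
ee_pos: [0.5804, 0.0359, 0.0543]
tcp_rot: [179.8, -0.1, -152.3]
wrist_force: [-0.3, -1.0, -0.2]
opening: -0.0
grasp_force: 0.0
```

>>> arm_command([
  [0.004,0,0,0],
  [0.008,0,0,0],
  [0.012,0,0,0],
  [0.016,0,0,0],
  [0.02,0,0,0],
])

```text
time: 27.5
ee_pos: [0.5648, 0.0265, 0.0588]
tcp_rot: [180.0, 0.3, -152.4]
wrist_force: [0.5, 0.5, 0.5]
opening: 0.0002
grasp_force: 0.0
```

>>> arm_command([
  [0.001,0,0,0],
  [0.002,0,0,0],
  [0.003,0,0,0],
  [0.004,0,0,0],
  [0.005,0,0,0],
])

```text
time: 28.0
ee_pos: [0.5603, 0.0244, 0.0578]
tcp_rot: [179.9, 0.2, -152.3]
wrist_force: [3.4, 2.3, 2.4]
opening: 0.0001
grasp_force: 1.9
```

>>> arm_command([
  [0.001,0,0,0],
  [0.002,0,0,0],
  [0.003,0,0,0],
  [0.004,0,0,0],
  [0.005,0,0,0],
])

```text
time: 28.5
ee_pos: [0.5556, 0.022, 0.0577]
tcp_rot: [179.9, 0.2, -152.3]
wrist_force: [2.2, 2.0, 2.8]
opening: 0.0
grasp_force: 1.9
```

>>> arm_command([
  [0.001,0,0,0],
  [0.002,0,0,0],
  [0.003,0,0,0],
  [0.003,0,0,0],
  [0.003,0,0,0],
])

```text
time: 29.0
ee_pos: [0.5529, 0.0205, 0.0576]
tcp_rot: [179.9, 0.2, -152.4]
wrist_force: [2.4, 1.5, 1.5]
opening: -0.0
grasp_force: 1.3
```

Loaf pushed about 8 mm (2–4 N), so the heel is about at the stop. Back off and go behind the clamp knob.

>>> arm_command([
  [-0.01,0,0,0],
  [-0.02,0,-0.01,0],
  [-0.02,0,-0.05,0],
  [-0.02,0,-0.09,0],
  [-0.02,0,-0.1,0],
])

```text
time: 29.5
ee_pos: [0.5719, 0.0298, 0.1617]
tcp_rot: [-180.0, 0.4, -152.4]
wrist_force: [1.0, -0.1, -0.3]
opening: 0.0001
grasp_force: 0.0
```

>>> arm_command([
  [0.021,-0.032,0,0],
  [0.042,-0.064,0,0],
  [0.063,-0.096,0,0],
  [0.085,-0.13,0,0],
  [0.105,-0.161,0,0],
])

```text
time: 30.0
ee_pos: [0.5516, -0.1632, 0.1562]
tcp_rot: [179.9, 0.1, -152.4]
wrist_force: [0.8, -0.1, -0.3]
opening: 0.0003
grasp_force: 0.0
```

>>> arm_command([
  [0,0,0.02,0],
  [0,0,0.05,0],
  [0,0,0.08,0],
  [0,0,0.095,0],
  [0,0,0.095,0],
])

```text
time: 30.5
ee_pos: [0.551, -0.1609, 0.0594]
tcp_rot: [179.7, -0.0, -152.3]
wrist_force: [-1.0, -0.5, -0.5]
opening: -0.0001
grasp_force: 0.0
```

>>> arm_command([
  [0,0.003,0,0],
  [0,0.006,0,0],
  [0,0.009,0,0],
  [0,0.012,0,0],
  [0,0.015,0,0],
])

```text
time: 31.0
ee_pos: [0.5456, -0.1479, 0.0628]
tcp_rot: [180.0, 0.2, -152.3]
wrist_force: [0.6, 0.5, 0.2]
opening: -0.0002
grasp_force: 0.0
```

Run:
```python
from h import *
o=bot.get_obs();print({k:np.round(o[k],4) for k in('time','ee_pos','tcp_rot','wrist_force')})
B=np.array([.5443,-.0136]);a=np.radians(27.63);M=np.array([[np.cos(a),np.sin(a)],[-np.sin(a),np.cos(a)]])
print('tcp board',M@(o['ee_pos'][:2]-B)*1000)
c=cam('side')
for t,z in(('loaf_center',.0625),('loaf_cut_end',.0625),('loaf_heel',.0625),('clamp_knob',.077)):
    for k in bot.mark_of('side',t)[:4]:
      w=M@(atz(c,k['location'],z)[:2]-B)*1000
      if abs(w).max()<180:print(t,np.round(k['location']),round(k['confidence'],2),np.round(w))
cv2.imwrite('pics/k.png',cv2.resize(c['color'][110:240,285:425],None,fx=4.2,fy=4.2,interpolation=cv2.INTER_CUBIC))
```

```text
{'time': np.float64(31.0), 'ee_pos': array([ 0.5456, -0.1479,  0.0628]), 'tcp_rot': array([ 179.9642,    0.2388, -152.345 ]), 'wrist_force': array([0.6471, 0.463 , 0.1962])}
tcp board [ -61.10387139 -119.62677394]
loaf_center [363. 193.] 0.59 [-62.  31.]
loaf_cut_end [337. 193.] 0.96 [ 1. 32.]
loaf_heel [393. 193.] 0.81 [-137.   29.]
clamp_knob [365. 161.] 0.68 [ -73. -121.]
clamp_knob [333. 190.] 0.56 [11. 43.]
clamp_knob [394. 192.] 0.45 [-137.   52.]
```

Nets now put the heel at about −137. Pushing the clamp shut.

>>> arm_command([
  [0,0.003,0,0],
  [0,0.006,0,0],
  [0,0.009,0,0],
  [0,0.012,0,0],
  [0,0.015,0,0],
])

```text
time: 31.75
ee_pos: [0.5384, -0.1346, 0.0623]
tcp_rot: [179.9, 0.2, -152.3]
wrist_force: [-0.3, 0.1, -0.1]
opening: 0.0001
grasp_force: 0.0
```

>>> arm_command([
  [0,0.002,0,0],
  [0,0.004,0,0],
  [0,0.006,0,0],
  [0,0.008,0,0],
  [0,0.01,0,0],
])

```text
time: 32.25
ee_pos: [0.5338, -0.1259, 0.0622]
tcp_rot: [179.9, 0.2, -152.4]
wrist_force: [0.3, -0.1, 0.7]
opening: 0.0002
grasp_force: 0.0
```

No contact yet where I expected it. Checking the knob position against the fingertip in both cameras.

Run:
```python
from h import *
o=bot.get_obs();p=o['ee_pos'];print(np.round(p,4),o['wrist_force'])
B=np.array([.5443,-.0136]);a=np.radians(27.63);M=np.array([[np.cos(a),np.sin(a)],[-np.sin(a),np.cos(a)]])
print('tcp board',M@(p[:2]-B)*1000)
for n in('side','top'):
  c=cam(n);print(n,'tcp px',proj(c,p),proj(c,p+[0,0,.03]))
  for y in(-70,-80,-90,-100):
    w=B+M.T@(np.array([-62,y])/1000);print(' knob@',y,np.round(proj(c,[*w,.077]),1),'top',np.round(proj(c,[*w,.094]),1))
  for f in(bot.mark_of,bot.find_in):
    for k in f(n,'clamp_knob')[:4]: print(' ',f.__name__,np.round(k['location'],1),round(k['confidence'],2),np.round(M@(atz(c,k['location'],.077)[:2]-B)*1000))
  hsv=cv2.cvtColor(c['color'],cv2.COLOR_BGR2HSV)
  u,v=map(int,proj(c,p))
  r=c['color'][v-22:v+14,u-22:u+22]
  for row in r[::2,::2]:print(' '.join('K' if q.max()<60 else ('W' if int(q[2])-int(q[0])>60 and q[2]>150 else ('b' if int(q[2])-int(q[0])>35 else '.')) for q in row))
```

```text
[ 0.5338 -0.1259  0.0622] [ 0.25805715 -0.11361707  0.69988015]
tcp board [-61.35303211 -94.61282092]
side tcp px [360.94303411 170.14461206] [361.17156272 160.04882062]
 knob@ -70 [361.6 169.4] top [361.7 163.6]
 knob@ -80 [361.5 167.7] top [361.6 161.9]
 knob@ -90 [361.4 166. ] top [361.5 160.2]
 knob@ -100 [361.2 164.3] top [361.4 158.6]
  call [365.3 166. ] 0.53 [-72. -90.]
  call [363.3 163.3] 0.4 [ -68. -106.]
. . . . . . . . . . . K K K . . . . . . . .
. . . . . . . . . . . K K K . . . . . . . .
. . . . . . . . . . . K K K . . . . . . . .
. . . . . . . . . . . K K K . . . . . . . .
. . . . . . . . . . . K K K . . . . . . . .
. . . . . . . . . . . K K . . . . . . . . b
. . . . . . . . . . b b . . . . . . . b b .
. . . . . . . . . . b b b b . . . . b . . .
. . . . . . . . . . b b b b . . . . . b . .
. . . . . . . . . . b b b b . . . . . . . .
. . . . . . . . . . b b b b . . . . . . . .
. . . . . . . . . . b b b b . . . . . . . .
W W b b b b b b b b b W b b b b b W b b W b
b b b b W b b b b b W b b b b b W b W W W b
b b b W b b b b b W b b b b b W b b W W W b
b b W b b b b b W b 
[... 517 characters left out ...]
 W W W W W W W W b . . . . . . K K . . .
W W W W W W W W W W b K . . . . . K . . . .
W W W W W W W W W W b K . . . . . . . . . .
W W W W W W W W W W b K . . . . . . . . . .
W W W W W W b . b W b K . . . . . . . . . .
W W W W W W . . W W . K . . . . . . . . . .
W b W W W W W W W W . K . . . . . . . . . .
W b b W W W W W W b K K . . . . . . . . . .
W W b W W W b b K K K K . . . . . . . . . .
b W b b b b K . K K K K K K K . . . . . . .
b W W b K . . . . K K K K K . . . . . . . .
b b W b . . . K K K K K K . . . . . . . . .
b b W W b . . K K K K b b b . . . . . . . .
W b b W b . K . b b b b b b . . . . . . . .
W b b W W b b b b b b b b b . . . . . . . .
W W b b W b b b b b b b b . . . . . . . . .
```

The knob stands unmoved and the fingers are just behind it. Continuing in small steps.

>>> arm_command([
  [0,0.001,0,0],
  [0,0.002,0,0],
  [0,0.003,0,0],
  [0,0.004,0,0],
  [0,0.005,0,0],
])

```text
time: 33.05
ee_pos: [0.5316, -0.1215, 0.0623]
tcp_rot: [179.9, 0.2, -152.4]
wrist_force: [-0.2, 0.7, 0.4]
opening: 0.0003
grasp_force: 0.0
```

>>> arm_command([
  [0,0.001,0,0],
  [0,0.002,0,0],
  [0,0.003,0,0],
  [0,0.004,0,0],
  [0,0.005,0,0],
])

```text
time: 33.55
ee_pos: [0.5292, -0.117, 0.0623]
tcp_rot: [179.9, 0.2, -152.4]
wrist_force: [-0.5, 0.1, 0.3]
opening: -0.0001
grasp_force: 0.0
```

>>> arm_command([
  [0,0.001,0,0],
  [0,0.002,0,0],
  [0,0.003,0,0],
  [0,0.004,0,0],
  [0,0.005,0,0],
])

```text
time: 34.05
ee_pos: [0.527, -0.1126, 0.0623]
tcp_rot: [179.9, 0.2, -152.3]
wrist_force: [-0.6, -0.1, 0.0]
opening: 0.0002
grasp_force: 0.0
```

```bash
cat > look.py <<'E'
from h import *
o=bot.get_obs();p=o['ee_pos']
B=np.array([.5443,-.0136]);a=np.radians(27.63);M=np.array([[np.cos(a),np.sin(a)],[-np.sin(a),np.cos(a)]])
print('tcp board',M@(p[:2]-B)*1000,o['wrist_force'],o['time'])
def ch(q):
  b,g,r=map(int,q)
  return 'K' if max(b,g,r)<60 else 'o' if r-b>60 and r<175 and g<.72*r else 'W' if r-b>50 and r>140 else 'd' if r-b>18 and r<110 else 'b' if r-b>30 else '.'
for n in('side','top'):
  c=cam(n)
  for f in('clamp_knob','clamp_face'):
    for k in bot.mark_of(n,f)[:3]: print(n,f,np.round(k['location'],1),round(k['confidence'],2),np.round(M@(atz(c,k['location'],.077 if f=='clamp_knob' else .039)[:2]-B)*1000))
  u0,u1,v0,v1=(340,392,146,206) if n=='side' else (350,420,180,240)
  print('cols',u0,u1,'rows',v0,v1,'tcp px',np.round(proj(c,p)))
  for i in range(v0,v1,2 if n=='side' else 2):print(i,''.join(ch(c['color'][i,j]) for j in range(u0,u1)))
E
python3 look.py
```

```text
tcp board [-61.29715421 -79.70702507] [-0.64185517 -0.07112988  0.01330519] 34.05
side clamp_knob [361.3 190.8] 0.57 [-57.  45.]
side clamp_knob [363.8 163.4] 0.41 [ -69. -106.]
side clamp_knob [383.5 168.2] 0.33 [-120.  -77.]
cols 340 392 rows 146 206 tcp px [361. 173.]
146 bb...........bb...KKKKKKKKK......b..................
148 .....b.b.bbb......KKKKKKKKK.........................
150 .b......b....b.b...KKKKKK....b.bbbb.bbbbbbbbb.......
152 ..bbb.....b.b..b....KKKKK..bbb......b..b.b.bbbbbbbbb
154 .b..bbb.bbbb........KKKKK........b..b.bbbbbbbbbbbbbb
156 ....b.....bb.b.b....KKKKK.......b..bbbbbbbbbbbbbbbbb
158 .........b.b.bbb....KKKKK.....b.b.bbbbbbbbbbbbbbbbbb
160 .b........b.bb......KKKKK.bb....bbbbbbbbbbbbbbbbbbbb
162 ..........b..b...bddddddddd..bbbbbbbbbbb..........bb
164 .................bddddddddd.......bbbbbb.........bbb
166 .................bdddddddd..........................
168 .................bdddddddd.....d....................
170 .................bdddddddd..........................
172 oooooooooooooooooooooooooooooooooooooooooooobbddbd..
174 oooooooooooooooooooooooooo
[... 2568 characters left out ...]
dd...............b.b.....
222 dooooWoWWWWWbboooooooooood....dddddddddddddddd..........b.b......b....
224 KdooooooooooWWWWWWooooooooddddddddddddddddddd.........................
226 KKdooooooooWWWWWWWooooooooodddddddddddddddddd...................b.....
228 dKKdoooWbWWWWWWWWWWoooooooodddddddddddddddddd...............b.....b...
230 bdKKdoobWWWWWWWWWWoooooboooodddddddddddddddd...................b..b...
232 WbdKKdooWWbooWoooWWoWWooooodddddddddddddddd..........................b
234 WWWddKdooobbooobooooooooooodddddddddddddddd...........................
236 .bWWdKKdoooboobooooooooooooddddddddddddddd..............b......bbb....
238 WWWWWddKddoooooooooooooooddddddddddddddddd.........................b..
```

The knob seems to have come along (its top edge moved from row ~160 to ~162). I'll go on in small steps, watching the force.

>>> arm_command([
  [0,0.001,0,0],
  [0,0.002,0,0],
  [0,0.003,0,0],
  [0,0.003,0,0],
  [0,0.003,0,0],
])

```text
time: 34.85
ee_pos: [0.5256, -0.11, 0.0623]
tcp_rot: [179.9, 0.2, -152.3]
wrist_force: [0.5, 0.1, -0.3]
opening: -0.0
grasp_force: 0.0
```

>>> arm_command([
  [0,0.001,0,0],
  [0,0.002,0,0],
  [0,0.003,0,0],
  [0,0.003,0,0],
  [0,0.003,0,0],
])

```text
time: 35.35
ee_pos: [0.5242, -0.1074, 0.0623]
tcp_rot: [179.9, 0.2, -152.3]
wrist_force: [0.3, -0.0, 0.2]
opening: 0.0001
grasp_force: 0.0
```

```bash
python3 look.py
```

```text
tcp board [-61.32145313 -73.73593349] [ 0.28112512 -0.04546057  0.21389028] 35.35
side clamp_knob [364.8 163.5] 0.6 [ -72. -105.]
side clamp_face [334.7 249.9] 0.61 [  5. 234.]
cols 340 392 rows 146 206 tcp px [361. 174.]
146 b.....b...bb.b....KKKKKKKKKK..b.....................
148 .....b....b.....b.KKKKKKKKKK.............b..........
150 bbb.b.....b.b.b....KKKKKKKK...bbb.bbbbbbbbbbb...b.b.
152 b.....b.............KKKKK..bb...........b.bbbbbb.bbb
154 ...bbbbbb.bb........KKKKK........b.b..bbbbbbbbbbbbbb
156 ........bb.bb.bbb...KKKKK.......b...bbbbbbbbbbbbbbbb
158 .b..b....b.b.b.b....KKKKK.......bbbbbbbbbbbbbbbbbbbb
160 ...........b........KKKKK..bb..bbbbbbbbbbbbbbb.bbbbb
162 ........bb...b.b.b........d.b.bbbbbbbbbbb........bbb
164 .................bddddddddd..d....bbbbbb.........bbb
166 .................bdddddddd..........................
168 .................bdodddddd..........................
170 .................bdddddddd..........................
172 ooooooooooooooooooooooooooooooooooooooooooobbbddd...
174 ooooooooooooooooooooooooooooooWWoooWooWooooooooooood
176 oooooooooooooooooWo
[... 2516 characters left out ...]
.........................
222 dooboooWWWWoWboooooooooodd....dddddddddddddd...................b......
224 KdoooWooooooWWWWWWoooooooddddddddddddddddddd..........................
226 KKdooWWoboWWWWWWWWooooooooodddddddddddddddd..................b...bb...
228 dKKdoooooWWWWWWWWWooooooooooddddddddddddddd..............b....b.b....b
230 bdKKdoooWWWWWWWWWoWoobooooooddddddddddddd...................b....b....
232 WbdKKdoooWobobWooWoWWoooooodddddddddddddd.......................b.....
234 WWWdKKdooooooooooooooooooodKddddddddddddd...................b.........
236 .bWWdKKdooobooooooooooooodddddddddddddddd........................b....
238 WWWWWddKdooooooooooooooodddddddddddddddd...............b.....b........
```

Run:
```python
from h import *
c=cam('side')
B=np.array([.5443,-.0136]);a=np.radians(27.63);M=np.array([[np.cos(a),np.sin(a)],[-np.sin(a),np.cos(a)]])
P=lambda x,y,z:np.round(proj(c,[*(B+M.T@(np.array([x,y])/1000)),z]),1)
print('pic i tip 359.6,181.6; pred',P(-52,46,.068),P(-52,40,.068),P(-52,46,.08))
for y in(-74,-90):
  for z in(.06,.08,.094,.1): print(y,z,P(-61,y,z))
print('loaf far top edge',P(-60,-4,.105),'near',P(-60,54,.105),'rail top',P(-60,55,.058),'knob base',P(-62,-88,.04))
u=c['color'][150:176:2,355:370]
for i,r in enumerate(u):print(150+2*i,[tuple(int(v) for v in q) for q in r[::3]])
```

```text
pic i tip 359.6,181.6; pred [359.  194.3] [358.9 193.1] [359.1 190. ]
-74 0.06 [361.  174.4]
-74 0.08 [361.2 167.7]
-74 0.094 [361.3 162.9]
-74 0.1 [361.4 160.8]
-90 0.06 [360.8 171.7]
-90 0.08 [361. 165.]
-90 0.094 [361.1 160.2]
-90 0.1 [361.2 158.2]
loaf far top edge [361.9 171.3] near [362.7 182.5] rail top [362.3 199.7] knob base [361.1 178.6]
150 [(150, 174, 181), (54, 56, 60), (14, 16, 19), (6, 10, 9), (87, 98, 102)]
152 [(150, 172, 180), (106, 118, 120), (25, 28, 27), (28, 28, 27), (190, 217, 226)]
154 [(153, 175, 184), (108, 117, 117), (17, 19, 25), (31, 33, 31), (124, 141, 146)]
156 [(154, 176, 183), (101, 111, 114), (20, 18, 18), (33, 39, 36), (131, 149, 155)]
158 [(156, 179, 188), (95, 101, 106), (24, 24, 22), (42, 40, 44), (129, 148, 156)]
160 [(153, 175, 184), (100, 110, 112), (23, 23, 21), (36, 37, 36), (149, 170, 177)]
162 [(154, 177, 184), (97, 106, 109), (66, 73, 74), (72, 77, 75), (104, 121, 127)]
164 [(148, 170, 176), (58, 80, 107), (51, 69, 96), (47, 67, 93), (83, 96, 101)]
166 [(142, 165, 171), (46, 70, 101), (36, 59, 89), (25, 49, 78), (106, 122, 127)]
168 [(135, 156, 162), (46, 71, 100), (47, 68, 97), (33, 59, 87), (115, 131, 138)]
170 [(130, 147, 151), (47, 70, 100), (41, 64, 92), (33, 55, 85), (110, 128, 130)]
172 [(56, 88, 136), (54, 90, 139), (55, 93, 140), (50, 88, 138), (57, 93, 140)]
174 [(51, 89, 136), (66, 109, 155), (54, 87, 136), (54, 90, 138), (54, 91, 136)]
```

The side view shows the fingertips ending at row ~163, i.e. about 30 mm higher than the pose suggests, so they passed just over the knob (the clamp has not moved). I'll back off behind the knob, go lower, and push again.

>>> arm_command([
  [0,-0.011,0,0],
  [0,-0.022,0,0],
  [0,-0.033,0,0],
  [0,-0.044,0,0],
  [0,-0.054,0,0],
])

```text
time: 36.2
ee_pos: [0.5497, -0.1564, 0.0621]
tcp_rot: [179.9, 0.2, -152.4]
wrist_force: [-0.6, 0.1, 0.2]
opening: 0.0003
grasp_force: 0.0
```

>>> arm_command([
  [0,0,0.004,0],
  [0,0,0.008,0],
  [0,0,0.012,0],
  [0,0,0.016,0],
  [0,0,0.017,0],
])

```text
time: 36.7
ee_pos: [0.5489, -0.1548, 0.0445]
tcp_rot: [179.9, 0.2, -152.3]
wrist_force: [-0.2, -1.3, 0.5]
opening: 0.0004
grasp_force: 0.0
```

```bash
python3 look.py | head -45
```

```text
tcp board [ -61.43035956 -127.19111141] [-0.24082068 -1.27441606  0.5290664 ] 36.7
side clamp_knob [362.3 161.9] 0.51 [ -65. -115.]
cols 340 392 rows 146 206 tcp px [360. 171.]
146 b....b.b..bbb.b...KKKKKKKKK.........................
148 ..b......bb..b....KKKKKKKK..b.............b.........
150 bb..b..b....bb.bb..KKKKK....b.bbbb..b.bbbbbbb.......
152 .bbb............b..KKKKK..bbbb......b.....bbbbbbbbbb
154 .....bbbbbbb...bb..KKKKK..........b.bbbb..bb.bbbbbbb
156 .............b.....KKKKK........b.b.bb.bbbbbbbbbbbbb
158 .b.......b..b..b...KKKKK...........bbbbbbbbbbbbbbbbb
160 ...........bbbb...Wooodddbbbbb.bbbbbbbbbbbb.bb.bbbbb
162 ........b........bboooddddd...bbbbbbbbb............b
164 ....b.....b......bddddddddd.........bbbbb........bbb
166 ......b........b.bdddddddd..........................
168 .................bdddddddd..........................
170 .................bdddddddd..........................
172 oooooooooooooooooooooooooooooooooooooooooooobobbbd..
174 oooooooooooooooooooooooooooooooWoooWooWooooooooooooo
176 ooooooooooooooooooooooooooooooooooWWWWWooooooooooooo
178 ooooooo
[... 898 characters left out ...]
80 240 tcp px [405. 193.]
180 bbWWWWWWWWWWWWWWWWWWWWWWWWWWWWWWWWWWWWWWWWWW..........KKKKK........d..
182 WWWWWWWWWWWWWWWWWWWWWWWWWWWWWWWWWWWWWWWWWWWWWb........KKKK.........ddd
184 WWWWWWWWWWWWWWWWWWWWWWWWWWWWWWWWWWWWWWWWWWWWWb........KKKK...........d
186 WWWWWWWWWWWWWWWWWWWWWWWWWWWWWWWWWWWWbbWWWWWWWWWb......KKKK..........d.
188 WWWWoobWWWWWWWWWWWWWWWWWWWWWWWWWWWW....bWWWWWWWWb...KKKKKK...KKKK.....
190 boooooobbWWWWWWWWWWWWWWWbbWWWWWWWWWWbbWWWWWWWWWbddKKKKKKKKKKKKKKd..d.d
192 WWWoooWobWWWWWWWWWWWbWWWWbbWWWWWWWWWWWWWWWbdddK.KKKKKKKKKKKKKKKK....d.
194 oooooWoooobWWWWWWWWboWWWWWbbWWWWWWWWWWWWWodK......KKKKKKKKKKKKKK...d.d
196 WoWooWooooobWWWWWWWbddbWWWWb.WWWWWWWWWWoood.....KKKKKKKK.....KKK.....d
```

>>> arm_command([
  [0,0.003,0,0],
  [0,0.006,0,0],
  [0,0.009,0,0],
  [0,0.012,0,0],
  [0,0.014,0,0],
])

```text
time: 37.5
ee_pos: [0.5431, -0.1432, 0.0454]
tcp_rot: [-180.0, 0.2, -152.4]
wrist_force: [1.8, -5.2, -0.3]
opening: -0.0001
grasp_force: 3.0
```

>>> arm_command([
  [0,0.002,0,0],
  [0,0.004,0,0],
  [0,0.006,0,0],
  [0,0.008,0,0],
  [0,0.01,0,0],
])

```text
time: 38.0
ee_pos: [0.5386, -0.1347, 0.0454]
tcp_rot: [-179.9, 0.2, -152.4]
wrist_force: [3.1, -6.5, -1.9]
opening: -0.0001
grasp_force: 3.0
```

Contact: the clamp moves with 6–7 N, as described.

>>> arm_command([
  [0,0.002,0,0],
  [0,0.004,0,0],
  [0,0.006,0,0],
  [0,0.008,0,0],
  [0,0.01,0,0],
])

```text
time: 38.5
ee_pos: [0.5339, -0.1259, 0.0454]
tcp_rot: [-180.0, 0.2, -152.4]
wrist_force: [3.2, -5.9, -1.2]
opening: -0.0002
grasp_force: 3.0
```

>>> arm_command([
  [0,0.001,0,0],
  [0,0.002,0,0],
  [0,0.003,0,0],
  [0,0.004,0,0],
  [0,0.005,0,0],
])

```text
time: 39.0
ee_pos: [0.5317, -0.1214, 0.0454]
tcp_rot: [-179.9, 0.2, -152.4]
wrist_force: [3.2, -5.2, -2.1]
opening: -0.0
grasp_force: 3.0
```

>>> arm_command([
  [0,0.001,0,0],
  [0,0.002,0,0],
  [0,0.003,0,0],
  [0,0.003,0,0],
  [0,0.003,0,0],
])

```text
time: 39.5
ee_pos: [0.5302, -0.1188, 0.0454]
tcp_rot: [-180.0, 0.2, -152.4]
wrist_force: [3.3, -4.6, -1.8]
opening: -0.0001
grasp_force: 2.8
```

>>> arm_command([
  [0,0.001,0,0],
  [0,0.002,0,0],
  [0,0.003,0,0],
  [0,0.003,0,0],
  [0,0.003,0,0],
])

```text
time: 40.0
ee_pos: [0.529, -0.1164, 0.0454]
tcp_rot: [-179.9, 0.2, -152.4]
wrist_force: [4.0, -7.6, -2.0]
opening: -0.0001
grasp_force: 3.7
```

>>> arm_command([
  [0,0.0007,0,0],
  [0,0.0014,0,0],
  [0,0.002,0,0],
  [0,0.002,0,0],
  [0,0.002,0,0],
])

```text
time: 40.5
ee_pos: [0.5286, -0.1156, 0.0455]
tcp_rot: [-179.8, 0.2, -152.4]
wrist_force: [5.7, -12.3, -3.6]
opening: 0.0001
grasp_force: 6.4
```

>>> arm_command([
  [0,0.0005,0,0],
  [0,0.001,0,0],
  [0,0.0015,0,0],
  [0,0.0015,0,0],
  [0,0.0015,0,0],
])

```text
time: 41.0
ee_pos: [0.5283, -0.115, 0.0456]
tcp_rot: [-179.7, 0.2, -152.4]
wrist_force: [8.1, -16.0, -4.7]
opening: 0.0
grasp_force: 8.6
```

About 18 N on the knob, so roughly 12 N on the loaf: firmly held and below the bite limit. Back off and rise.

>>> arm_command([
  [0,-0.003,0,0],
  [0,-0.006,0,0],
  [0,-0.012,0,0],
  [0,-0.02,0,0],
  [0,-0.03,0,0],
])

```text
time: 41.5
ee_pos: [0.541, -0.1392, 0.0453]
tcp_rot: [179.9, 0.2, -152.3]
wrist_force: [-0.5, -0.3, 0.0]
opening: 0.0001
grasp_force: 0.0
```

>>> arm_command([
  [0,0,-0.02,0],
  [0,0,-0.06,0],
  [0,0,-0.1,0],
  [0,0,-0.15,0],
  [0,0,-0.16,0],
])

```text
time: 42.0
ee_pos: [0.5419, -0.1402, 0.2112]
tcp_rot: [-179.8, 0.5, -152.4]
wrist_force: [0.4, -0.7, 0.7]
opening: 0.0002
grasp_force: 0.0
```

>>> arm_command([
  [0,-0.02,0,0],
  [0,-0.05,0,0],
  [0,-0.08,0,0],
  [0,-0.1,0,0],
  [0,-0.1,0,0],
])

```text
time: 42.5
ee_pos: [0.5873, -0.2301, 0.2033]
tcp_rot: [179.9, 0.1, -152.5]
wrist_force: [0.0, -0.2, -0.9]
opening: -0.0002
grasp_force: 0.0
```

Run:
```python
from h import *
o=bot.get_obs();print(o['time'],o['ee_pos'],o['wrist_force'])
B=np.array([.5443,-.0136]);a=np.radians(27.63);M=np.array([[np.cos(a),np.sin(a)],[-np.sin(a),np.cos(a)]])
for n in('side','top'):
  c=cam(n)
  for t,z in(('loaf_center',.0625),('loaf_cut_end',.0625),('loaf_heel',.0625),('clamp_knob',.077),('clamp_face',.039),('bread_knife',0),('jam_jar',0),('bowl',0)):
    for k in bot.mark_of(n,t)[:3]:
      w=atz(c,k['location'],z)[:2];b=M@(w-B)*1000
      if abs(b).max()<300 and k['confidence']>.4:print(n,t,np.round(k['location']),round(k['confidence'],2),'board',np.round(b),'world',np.round(w,3))
for i in range(180,262,2):
  def ch(q):
    b,g,r=map(int,q);return 'K' if max(b,g,r)<60 else 'o' if r-b>60 and r<175 and g<.72*r else 'W' if r-b>50 and r>140 else 'd' if r-b>18 and r<110 else 'b' if r-b>30 else '.'
  print(i,''.join(ch(q) for q in c['color'][i,325:405]))
```

```text
42.5 [ 0.58728611 -0.23013868  0.2033474 ] [ 0.04759083 -0.22208687 -0.86549727]
side loaf_center [362. 193.] 0.71 board [-59.  31.] world [ 0.477 -0.014]
side loaf_cut_end [333. 191.] 0.66 board [11. 21.] world [0.545 0.01 ]
side loaf_heel [394. 193.] 0.97 board [-139.   31.] world [ 0.407 -0.051]
side clamp_knob [364. 171.] 0.6 board [-67. -62.] world [ 0.514 -0.099]
side bread_knife [336. 250.] 0.77 board [  4. 182.] world [0.463 0.15 ]
side bread_knife [362. 209.] 0.48 board [-63.   2.] world [ 0.487 -0.041]
side jam_jar [335. 190.] 0.68 board [  9. -95.] world [ 0.596 -0.093]
side jam_jar [330. 175.] 0.6 board [  25. -189.] world [ 0.654 -0.169]
side bowl [381. 168.] 0.97 board [-127. -230.] world [ 0.538 -0.276]
side bowl [329. 176.] 0.53 board [  27. -179.] world [ 0.651 -0.16 ]
top loaf_center [356. 217.] 0.79 board [-60.  26.] world [ 0.479 -0.018]
top loaf_cut_end [344. 190.] 0.67 board [20. 23.] world [0.551 0.016]
top loaf_heel [368. 239.] 0.69 board [-128.   26.] world [ 0.419 -0.05 ]
top clamp_knob [386. 201.] 0.88 board [-60. -63.] world [ 0.521 -0.097]
top clamp_face 
[... 3049 characters left out ...]
WWWWWWbdd...........
246 ......bWWWWWWWWWWWWWWWWWWbbWWWWWbbbbbdbbbbbbbbbbbbbWWWWWWWWWWWWbdd..............
248 .......bWWWWWWWWWWWWWWWWWWWWWWWWbWWWWWWWWbbbbbbbWWWWWWWWWWWbbdd......d..........
250 ........WWWWWWWWWWWWWWWWWWWWWWWWWWWWWWWWWbbbbWWWWWWWWWWbbd......................
252 .........bWWWWWWWWWWWWWWWWWWWWWWWWWWWbbbbWWWWWWWWWWbbd..........................
254 ..........bWWWWWWWWWWWWWWWWWWWbWWWbWWWWWWWWWWWWbbd..............................
256 ...........bWWWWWWWWWWWWWWWWWWWWWWWWWWWWWWWbbd..................................
258 ............bWWWWWWWWWWWWWWWWWWWWWWWWWWbbd......................................
260 .............bWWWWWWWWWWWWWWWWWWWWWbbdd.........................................
```

The loaf is parallel to the plate and gripped, with its centre at −60 mm and its heel at about −135 mm. Jar, bowl and knife are unmoved and the arm is clear, so I'm handing in.

```bash
python3 -c "
from workcell import bot
print(bot.job_done())"
```

```text
the job is handed in; nothing more can be done
None
```

The job is handed in, with no verdict returned: the loaf is turned end for end, its heel about 3 mm from the end stop and its cut end towards the slicing end, and the clamp was pushed shut at an estimated 12 N (limit 20 N) and let go. On the way down the loaf struck the rail, with a wrist-force reading of about 92 N (limit 120 N), before it slid into place; I saw no sign that the 40 N body limit was passed, but could not check it.

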